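# Turn out the chess rooks onto the display tray

### The arm

A 6-joint arm with a two-finger parallel gripper is mounted at the origin on the work surface. World frame = base frame: x ahead of the robot, y to its left, z up, the work surface at z = 0. Lengths are in m, angles in rad, forces in N, time in s.
With the tool pointing down it reaches from about 0.35 to 0.975 m from the base axis. Payload 4.9 kg.
Tool frame: the origin (TCP) lies midway between the tips of the shut fingers; the grasp point (between the pads) lies 19 mm behind it; z points along the fingers, y is the line along which they close (so a half turn about z gives the same grasp; the last joint's range is limited). The gripper opens to 85 mm and grips with 20 to 120 N. Pads are 22 mm wide; open, the fingers measure 114 mm over their backs; the gripper's body (76 mm by 85 mm) begins 54 mm behind the grasp point. The pads swing forward as they close: fully open they stand 13 mm farther back than shut.
Start: joints at [1.046, 0.053, 1.613, -0, 1.476, -0.119], TCP at [0.247, 0.574, 0.231] pointing down, gripper open.
Joint ranges: [-3.01, 3.01], [-1.01, 2.22], [0.06, 2.58], [-1.02, 4.17], [0.09, 2.62], [-3.14, 3.14]. Speed limits (rad/s): [2.57, 2.57, 3.14, 3.14, 3.14, 3.14].

### API

Orientations are given as a rotation vector (axis times angle).
In Python, from station import ctrl gives the robot as it stands.
- The arm moves only by the tool step_arm, never from a script. Its argument "targets" is a list of rows, each an object with "travel": the shift along the world's x, y, z as a fraction of full scale, a list of three; "angular": the turn, a rotation vector about the world's x, y, z as a fraction of full scale, a list of three; "gripper": the opening, from 0 (shut) to 1 (fully open). In form: [{"travel": [x, y, z], "angular": [rx, ry, rz], "gripper": gripper}, ...]. A call has 1 to 10 rows; each row is the pose to reach, as a shift and turn from the pose commanded when the call began; what a row does not reach only later rows make up. Full scale, the value 1, is 0.6 m for a shift and pi/4 rad for a turn. A row lasts 1/10 s, in which the tool goes at most 50 mm and 8.59 degrees, less where a joint would pass 70% of its speed; a pose out of reach is approached as far as the arm can. A call with a number of a shift or a turn outside -1 to 1 is refused whole. A call with a gripper value outside its range is refused whole. The fingers move at their own pace and stop on an object; "squeeze" is the grip in N (left out, the last holds). Time passes only in rows, so rows that repeat a pose let the fingers close. It gives the time, the measured TCP pose, the force, the opening and the grip force at its end, in the units of the state.
- ctrl.get_obs(): the state, without advancing time (a new reading comes with each control period).
- ctrl.get_image(name): name is "scene" or "side" or "wrist"; returns a dict with "img" (420x560x3 uint8, red, green, blue), "fx", "fy", "cx", "cy" (pixels), "rvec" (rotation vector, rad) and "tvec" (3), from world to camera coordinates, as OpenCV has them. Camera axes: x right, y down, z forward; pixel columns grow to the right and rows downward; lengths in m; the calibration is good to about 2 mm. A picture is of the moment at which its call begins. There is no depth.
- ctrl.finish_job(): hands the job in; it is judged then, once.
The state is a dict: "t": time; "q": joint angles; "dq": joint speeds; "effort": joint torques, N m; "tool_pos": TCP position; "tool_rot": TCP orientation; "contact_force": force on the tool from outside, world axes, zero at the start; "wrist_torque": the same for the moment, N m; "opening": finger opening in m; "grip_force": force on a finger pad.
Only numpy, scipy, OpenCV 4.12 (cv2) and the standard library are available. Lean on these libraries where they do the work, as an engineer would, in place of code of your own. Each camera call takes 0.05 s, during which the arm holds its last target. There are 200 camera calls.

### The job

The two chess rooks are stored head down in the wooden block on the pile of books: holding the loose cover against the block, turn both upside down together, lay them flat and centred in the tray of the display stand with their tabs out over its open ends, and let go. Then lift the block away, leaving both rooks standing upright on the cover in the tray, and put the empty block back flat on the middle of the book pile, either way up. Keep the cover against the block while turning, do not drop a rook, and leave the other things on the desk where they are.

Things in the scene. Friction and masses are not known exactly. Their poses are not given: they have to be found in the camera images.
- books: The book pile: three large closed books lying stacked, fixed, 160 (x) x 124 (y) x 90 high; the block stands on it. Origin: centre of its underside on the desk; -x is the side nearest the robot. The pile and the display stand may each be on the left or on the right. Lengths in mm.
- stand: The display stand: fixed wooden pedestal (90 x 90, foot 110 x 110 x 20) with a tray built onto its top, 106 (x) x 110 (y), 134 high over the rims. The tray has rims, 8 wide and 10 high, along its +x and -x sides and none at its two ends (+y, -y), where tabs can stick out. Origin: centre of the underside on the desk; x points away from the robot. Lengths in mm.
- tray (a point): Centre of the tray floor, 124 above the desk, axes as the stand; the clear floor reaches 45 to each rim (x) and 55 to each open end (y), beyond which the space down to the desk is free. Lengths in mm.
- rack: The storage block: pale wooden open-topped box 54 (x) x 100 (y) x 68 high, 6 mm walls and floor, two pockets 42 x 41 in line along y, 0.2 to 0.4 kg. From each end juts a flat tab, 40 wide (x), 10 thick, flush with the open face: y = 50 to 100 and -50 to -100, z = 58 to 68. Origin: centre of the underside; z points out of the open side. Lengths in mm.
- cover: The loose cover: flat pale wooden plate 58 (x) x 100 (y) x 8, with a tab as thick and 40 wide at each end, y = 50 to 100 and -50 to -100, lying on the block's tabs. 0.08 to 0.15 kg; only its weight keeps it on. Starts on the block within 3 of centred. Origin: centre of the face that lies on the block; z points away from the block. Lengths in mm.
- rook0: A turned dark wooden chess rook, foot 34 across, crown 29 across, 60 high, 45 to 80 g; stored head down in the block's pocket at y = -23.5 (foot 2 mm below the cover, 3 mm play all round). Origin: centre of the foot; z points from foot to crown, so down at the start.
- rook1: The same rook, in the pocket at y = +23.5.
- case: Bystander: black hard spectacles case, 150 x 62 x 36 (mm); origin at the centre of its underside. Not to be moved.
- bowl: Bystander: green glass bowl, 120 across, 55 high (mm); origin at the centre of its underside. Not to be moved.
- mug: Bystander: white mug, 80 across, 95 high (mm); origin at the centre of its underside. Not to be moved.
- weight: Bystander: clear glass paperweight, 76 across, 44 high (mm); origin at the centre of its underside. Not to be moved.
- notebook: Bystander: closed blue cloth notebook, 180 x 120 x 18 (mm); origin at the centre of its underside. Not to be moved.
- penpot: Bystander: dark steel pen pot, 76 across, 100 high (mm); origin at the centre of its underside. Not to be moved.
- tin: Bystander: round brass tin, 93 across, 52 high (mm); origin at the centre of its underside. Not to be moved.
Mind the look-alikes: they are no part of the job. Of the things like the rack, leave any that is red; of the rest the larger one is meant.

How it is judged:
By the outcome, as a careful person would: the job done as asked, in the order asked, and still so for the second after the job is handed in, with the robot touching nothing.
It also fails if it takes over 72 s, if anything falls off the work surface, if the arm or the gripper's body presses on something with over 40 N, if the wrist force passes 120 N, or if a joint passes its speed limit or range.

## Working session

There is one attempt and no reset: what is moved stays moved. The work goes in short steps, Python scripts to look and compute and a tool call to move; the robot and the scene stay as the last step left them, time stands still between calls to the robot, and variables do not carry over. Pictures are saved under pics/ and viewed, at most 10 in all, crops included, and the job is handed in when it is done.

Besides the shell and the picture viewer there is one more tool, called after "Call:" as name(argument=value, ...) on one line, values as JSON. step_arm: Moves the arm, as the interface text tells. Its arguments: {"type":"object","properties":{"targets":{"type":"array"},"squeeze":{"type":"number"}},"required":["targets"]}

```bash
mkdir -p pics; ls
python3 - <<'E'
from station import ctrl
import cv2
o=ctrl.get_obs();print(o)
for n in ["scene","side"]:
    d=ctrl.get_image(n);cv2.imwrite(f"pics/{n}0.png",cv2.resize(d["img"][:,:,::-1],(800,600),interpolation=cv2.INTER_CUBIC))
    print(n,{k:d[k] for k in d if k!="img"})
E
```

```text
pics
{'t': 0.0, 'q': array([ 1.04599586e+00,  5.33825229e-02,  1.61429187e+00, -5.41918540e-06,
        1.47598287e+00, -1.18968595e-01]), 'dq': array([-0.00128651,  0.00190316,  0.00051102, -0.00185765,  0.00046762,
        0.00028354]), 'effort': array([ 4.30131086e-04, -3.93668747e+01, -3.70182180e+01,  1.01206992e-04,
        6.67060143e-03,  2.19800604e-06]), 'tool_pos': array([0.24641075, 0.57370282, 0.23004837]), 'tool_rot': array([-0.63298182, -3.07650088,  0.00307857]), 'contact_force': array([ 0.38957112, -0.16311175,  0.05606325]), 'wrist_torque': array([ 0.02307377, -0.05262763,  0.00517001]), 'grip_force': 0.0, 'opening': 0.08541951617980545}
scene {'fx': 468.5890068438724, 'fy': 468.5890068438724, 'cx': 279.54877015351906, 'cy': 202.03326509601703, 'rvec': array([ 2.06981448,  1.55657905, -0.50678097]), 'tvec': array([-0.16505097, -0.34316719,  1.67875671])}
side {'fx': 461.74155491001187, 'fy': 461.74155491001187, 'cx': 286.74904246219677, 'cy': 212.59839002394517, 'rvec': array([ 2.38601815, -0.51003084,  0.16279054]), 'tvec': array([-0.44817411,  0.24424377,  1.06348003])}
```

View pics/scene0.png

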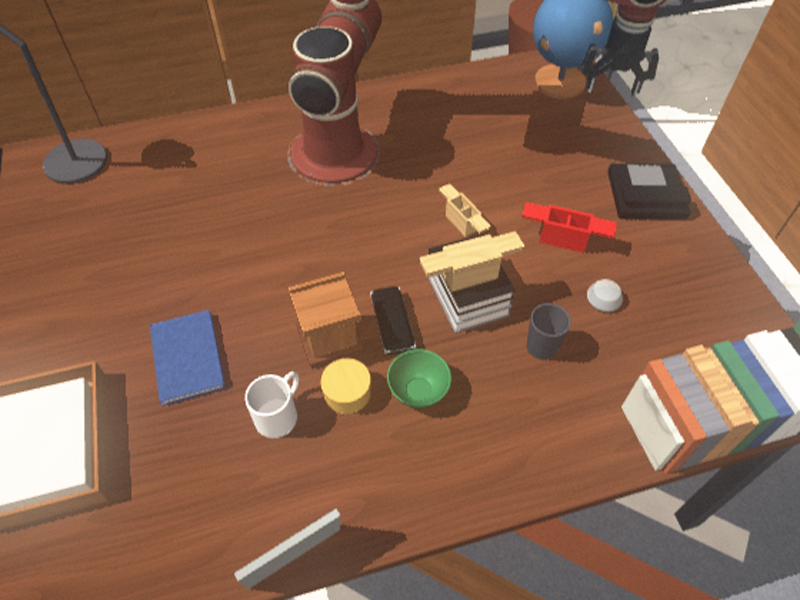

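View pics/side0.png

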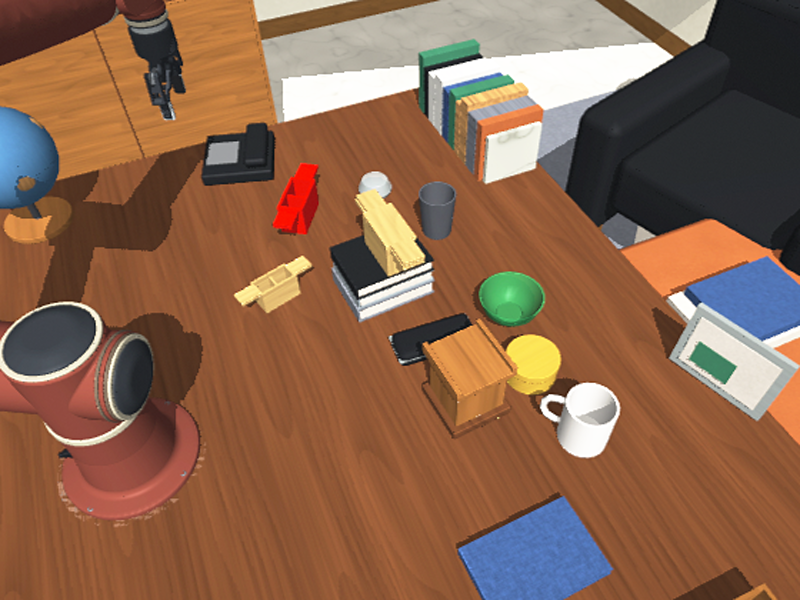

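The scene picture shows the pile with the block near (470,280), the stand at (325,315), the case between them, and the red and small look-alikes at (570,225) and (465,210). In the side picture the pile is at (382,270) and the stand at (468,375). Next I zoom in to measure, with a small probing move alongside to learn the kinematics.

Run:
```python
import cv2
from station import ctrl
for n,(x0,x1,y0,y1) in dict(scene=(195,375,155,255),side=(225,371,125,310)).items():
    im=cv2.imread(f"pics/{n}0.png")
    d=ctrl.get_image(n)["img"][:,:,::-1]; cv2.imwrite(f"pics/{n}_raw.png",d)
    s=min(800/(x1-x0),600/(y1-y0)); s=int(s); print(n,s)
    c=cv2.resize(d[y0:y1,x0:x1],None,fx=s,fy=s,interpolation=cv2.INTER_CUBIC)
    cv2.imwrite(f"pics/{n}_crop.png",c)
```

```text
scene 4
side 3
```

Call:
step_arm(targets=[{"travel": [0.05, -0.05, 0.1], "angular": [0, 0, 0], "gripper": 0.6}, {"travel": [0.1, -0.1, 0.2], "angular": [0, 0.15, 0], "gripper": 0.6}, {"travel": [0.15, -0.2, 0.25], "angular": [0, 0.3, 0], "gripper": 0.6}, {"travel": [0.15, -0.2, 0.25], "angular": [0, 0.3, 0], "gripper": 0.6}])

```text
t: 0.6
tool_pos: [0.3322, 0.4633, 0.3722]
tool_rot: [-0.588, -2.847, 0.071]
contact_force: [0.6, 0.2, -0.3]
opening: 0.0512
grip_force: 0.0
```

View pics/scene_crop.png

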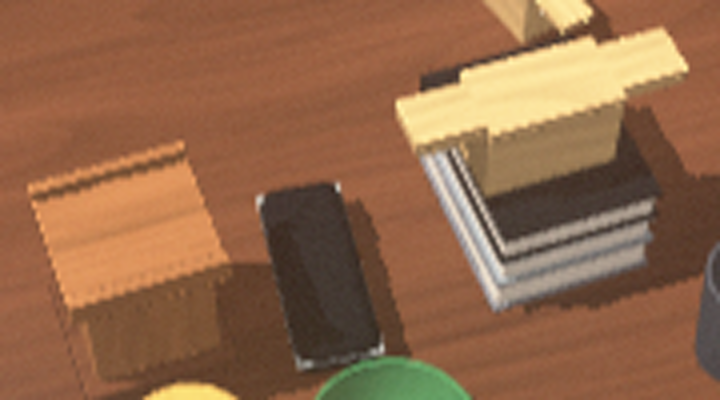

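View pics/side_crop.png

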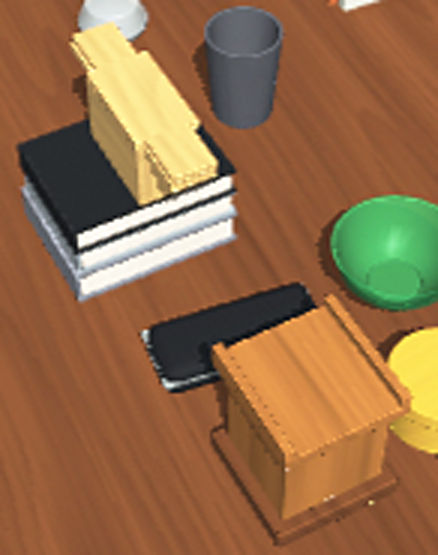

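Run:
```python
from station import ctrl
o=ctrl.get_obs()
for k in("q","tool_pos","tool_rot"):print(k,repr(o[k]))
```

```text
q array([ 0.73932525, -0.02464436,  1.47288741,  0.16654528,  1.86731598,
       -0.3890566 ])
tool_pos array([0.33223513, 0.46333488, 0.37223618])
tool_rot array([-0.58842792, -2.84745891,  0.07122197])
```

Call:
step_arm(targets=[{"travel": [0.05, -0.05, 0], "angular": [0.15, 0, 0], "gripper": 0.6}, {"travel": [0.1, -0.1, 0], "angular": [0.3, 0, 0], "gripper": 0.6}, {"travel": [0.15, -0.2, 0], "angular": [0.5, 0, 0], "gripper": 0.6}, {"travel": [0.15, -0.25, 0.1], "angular": [0.6, 0, 0], "gripper": 0.6}, {"travel": [0.15, -0.25, 0.1], "angular": [0.6, 0, 0], "gripper": 0.6}])

```text
t: 1.1
tool_pos: [0.4208, 0.3113, 0.432]
tool_rot: [-0.487, -2.718, -0.585]
contact_force: [-0.2, 0.3, 0.9]
opening: 0.0515
grip_force: 0.0
```

Run:
```python
from station import ctrl
o=ctrl.get_obs()
for k in("q","tool_pos","tool_rot"):print(k,repr(o[k]))
```

```text
q array([ 0.22505967, -0.24069192,  1.62048057,  0.5302677 ,  1.86464937,
       -0.86049074])
tool_pos array([0.42081418, 0.31126226, 0.43198392])
tool_rot array([-0.48736104, -2.71764693, -0.585163  ])
```

The scene crop shows the stand's rim corners at (28,187), (183,142), (229,265) and (75,305). The cover tab ends are at (397,100) and (665,28)–(688,68), and the pile's top corners are at (422,80), (505,240) and (660,190). The side crop shows the same corners from the other side. Next I fit poses and kinematics.

```bash
cat > h.py <<'E'
import numpy as np, cv2
from scipy.optimize import least_squares
from scipy.spatial.transform import Rotation as Ro
CAM=dict(scene=(468.589,279.549,202.033,[2.06981448,1.55657905,-0.50678097],[-0.16505097,-0.34316719,1.67875671]),
 side=(461.7416,286.749,212.598,[2.38601815,-0.51003084,0.16279054],[-0.44817411,0.24424377,1.06348003]))
def proj(c,P):
    f,cx,cy,r,t=CAM[c]
    return cv2.projectPoints(np.array(P,float).reshape(-1,3),np.array(r),np.array(t),np.array([[f,0,cx],[0,f,cy],[0,0,1.]]),None)[0].reshape(-1,2)
# kinematics
RY=lambda a:Ro.from_euler('y',a); RZ=lambda a:Ro.from_euler('z',a)
def fk(q,k):
    a0,h,L1,ae,L2,L3=k
    A=RZ(q[0]);B=A*RY(q[1]);C=A*RY(q[1]+q[2]);R=C*RZ(SG[0]*q[3])*RY(q[4])*RZ(SG[1]*q[5]+SG[2])
    return A.apply([a0,0,h])+B.apply([0,0,L1])+C.apply([ae,0,L2])+L3*R.apply([0,0,1]),R
SG=[1,1,0]
E
cat > fit.py <<'E'
from h import *
import h
D=[([1.04599586,.0533825,1.6142919,0,1.47598287,-.1189686],[.24641,.57370,.23005],[-.63298,-3.0765,.00308]),
([0.73932525,-0.02464436,1.47288741,.16654528,1.86731598,-.3890566],[.33223513,.46333488,.37223618],[-.58842792,-2.84745891,.07122197]),
([0.22505967,-0.24069192,1.62048057,.5302677,1.86464937,-.86049074],[.42081418,.31126226,.43198392],[-.48736104,-2.71764693,-.585163])]
for s4 in(1,-1):
  for s6 in(1,-1):
    h.SG[:]=[s4,s6,0]
    E=[(fk(q,np.zeros(6))[1].inv()*Ro.from_rotvec(r)).as_rotvec() for q,p,r in D]
    print(s4,s6,np.round(E,3).tolist())
    if s4==1 or 1:
      r=least_squares(lambda k:np.concatenate([fk(q,k)[0]-p for q,p,_ in D]),[0,.3,.4,0,.4,.2]);print(r.cost,np.round(r.x,4))
sc=lambda u,v:(195+u/4,155+v/4); sd=lambda u,v:(225+u/3,125+v/3)
O={'stand':[('scene',(-53,-55,134),sc(28,187)),('scene',(-53,55,134),sc(183,142)),('scene',(53,55,134),sc(229,265)),('scene',(53,-55,134),sc(75,305)),
 ('side',(-53,55,134),sd(213,345)),('side',(53,55,134),sd(335,297)),('side',(53,-55,134),sd(410,400)),('side',(-53,-55,134),sd(290,458)),('side',(-55,-55,0),sd(280,542)),('side',(55,-55,0),sd(397,487))],
'books':[('scene',(80,62,90),sc(660,190)),('scene',(80,-62,90),sc(505,240)),('scene',(-80,-62,90),sc(422,80)),('scene',(80,-62,0),sc(498,310)),
 ('side',(-80,62,90),sd(20,145)),('side',(-80,-62,90),sd(78,243)),('side',(80,-62,90),sd(235,178)),('side',(-80,-62,0),sd(82,298)),('scene',(80,62,0),sc(645,265))],
'cover':[('scene',(-20,-100,166),sc(397,100)),('scene',(20,-100,148),sc(416,152)),('scene',(-20,100,166),sc(665,28)),('scene',(20,100,166),sc(688,68)),('scene',(-29,-50,166),sc(462,72)),('scene',(-29,50,166),sc(593,38)),
 ('side',(-20,100,166),sd(72,38)),('side',(20,100,166),sd(110,23)),('side',(20,-100,166),sd(217,165)),('side',(-29,50,166),sd(88,72)),('scene',(29,50,166),sc(622,100))]}
for n,L in O.items():
    def res(p):
        e=[]
        for c,P,uv in L:
            P=np.array(P)/1000.; W=RZ(p[2]).apply(P)+[p[0],p[1],0]
            e.append(proj(c,W)[0]-uv)
        return np.ravel(e)
    r=least_squares(res,[.45,.1,0],loss='soft_l1');print(n,np.round(r.x,4),np.round(res(r.x).reshape(-1,2),1).tolist())
E
python3 fit.py
```

```text
1 1 [[0.0, -0.0, 1.571], [-0.0, 0.0, 1.571], [-0.0, 0.0, 1.571]]
0.003925799214123783 [0.0817 0.4896 0.5355 0.2803 0.5403 0.4612]
1 -1 [[0.0, -0.0, 1.333], [-0.0, 0.0, 0.793], [-0.0, 0.0, -0.15]]
0.003925799214123783 [0.0817 0.4896 0.5355 0.2803 0.5403 0.4612]
-1 1 [[0.0, -0.0, 1.571], [-0.322, 0.135, 1.459], [-1.07, -0.08, 1.122]]
0.004674275075540021 [-0.3301 -0.7791 -0.0145 -0.6504  0.8911 -0.455 ]
-1 -1 [[0.0, -0.0, 1.333], [-0.23, 0.23, 0.689], [-0.721, 0.721, -0.444]]
0.004674275075540032 [-0.3301 -0.7791 -0.0145 -0.6504  0.8911 -0.455 ]
stand [ 0.5368 -0.1303  0.0701] [[-0.6, -0.4], [-0.4, -0.2], [0.2, -0.9], [-2.0, 1.3], [-0.1, -0.8], [-0.3, -2.3], [1.5, -2.2], [-0.8, -1.8], [-0.3, 2.2], [0.5, 0.9]]
books [0.5093 0.1722 0.0876] [[1.1, 0.4], [-0.6, 1.0], [-2.1, -0.9], [-1.0, 1.1], [-2.0, -0.1], [-1.2, -2.8], [1.3, -3.6], [0.1, 1.3], [0.5, -0.5]]
cover [0.5246 0.1634 0.0489] [[-1.0, -0.2], [-0.9, 2.0], [-0.5, -0.3], [-0.1, 0.2], [-1.2, -0.2], [-0.3, -0.7], [0.1, -2.0], [1.2, -1.6], [0.0, -1.6], [-0.7, -1.1], [1.0, -0.8]]
```

Orientation kinematics fit exactly, but position needs a lateral offset term. I'll take a few more poses to identify it.

Call:
step_arm(targets=[{"travel": [0, -0.05, 0], "angular": [0.2, 0.1, 0], "gripper": 0.6}, {"travel": [0, -0.1, 0], "angular": [0.4, 0.2, 0], "gripper": 0.6}, {"travel": [0, -0.15, 0], "angular": [0.6, 0.3, 0], "gripper": 0.6}, {"travel": [0, -0.2, 0], "angular": [0.8, 0.4, 0], "gripper": 0.6}, {"travel": [0, -0.2, 0], "angular": [0.8, 0.4, 0], "gripper": 0.6}, {"travel": [0, -0.2, 0], "angular": [0.8, 0.4, 0], "gripper": 0.6}])

```text
t: 1.7
tool_pos: [0.4204, 0.1935, 0.4286]
tool_rot: [-0.371, -2.084, -1.189]
contact_force: [-0.4, 0.9, -0.3]
opening: 0.0515
grip_force: 0.0
```

```bash
cat > rec.py <<'E'
from station import ctrl
import json
o=ctrl.get_obs()
r=[o[k].tolist() for k in("q","tool_pos","tool_rot")]
print(o["t"],[[round(x,4) for x in v] for v in r]); open("poses.jsonl","a").write(json.dumps(r)+"\n")
E
python3 rec.py
```

```text
1.7 [[-0.2126, -0.1523, 1.7919, 1.0957, 2.1813, -1.088], [0.4204, 0.1935, 0.4286], [-0.3711, -2.0838, -1.1893]]
```

Call:
step_arm(targets=[{"travel": [-0.05, 0.05, -0.02], "angular": [0.1, -0.2, -0.1], "gripper": 0.6}, {"travel": [-0.1, 0.1, -0.05], "angular": [0.1, -0.4, -0.2], "gripper": 0.6}, {"travel": [-0.1, 0.1, -0.1], "angular": [0.1, -0.6, -0.4], "gripper": 0.6}, {"travel": [-0.1, 0.1, -0.1], "angular": [0.1, -0.8, -0.6], "gripper": 0.6}, {"travel": [-0.1, 0.1, -0.1], "angular": [0.1, -0.8, -0.6], "gripper": 0.6}])

```text
t: 2.2
tool_pos: [0.3596, 0.2556, 0.3726]
tool_rot: [0.487, 2.526, 1.795]
contact_force: [-0.3, -0.0, 1.6]
opening: 0.0509
grip_force: 0.0
```

```bash
python3 rec.py
cat > kfit.py <<'E'
from h import *
import json
SG[:]=[1,1,np.pi/2]
D=[([1.04599586,.0533825,1.6142919,0,1.47598287,-.1189686],[.24641,.57370,.23005],[-.63298,-3.0765,.00308]),
([0.73932525,-0.02464436,1.47288741,.16654528,1.86731598,-.3890566],[.33223513,.46333488,.37223618],[-.58842792,-2.84745891,.07122197]),
([0.22505967,-0.24069192,1.62048057,.5302677,1.86464937,-.86049074],[.42081418,.31126226,.43198392],[-.48736104,-2.71764693,-.585163])]
D+=[json.loads(l) for l in open("poses.jsonl")]
def pos(q,k):
    a0,h,L1,ae,L2,L3,yb,aw,yw=k
    A=RZ(q[0]);B=A*RY(q[1]);C=A*RY(q[1]+q[2]);W=C*RZ(q[3]);R=W*RY(q[4])
    return A.apply([a0,yb,h])+B.apply([0,0,L1])+C.apply([ae,0,L2])+W.apply([0,yw,0])+R.apply([aw,0,L3])
f=lambda k:np.concatenate([np.array(pos(q,k))-p for q,p,_ in D]+[np.array([k[7],k[0],k[3]])*1e-4])
r=least_squares(f,[0,.3,.4,0,.4,.2,0,0,0]);print(r.cost,np.round(r.x,4),np.abs(r.fun).max())
E
python3 kfit.py
```

```text
2.2 [[-0.2484, -0.8311, 2.3377, 1.2216, 1.6432, -1.343], [0.3596, 0.2556, 0.3726], [0.4868, 2.5258, 1.7947]]
4.916466860013746e-11 [ 0.      0.238   0.4264  0.0957  0.6099  0.2795  0.0742 -0.     -0.    ] 9.570487678989261e-06
```

Kinematics are now exact to about 10 µm. Now IK feasibility for a horizontal tool grasp, with tool azimuth θ≈40° at the pile and the mirrored azimuth at the stand.

```bash
cat >> h.py <<'E'
K=[0.238,.4264,.0957,.6099,.2795,.0742]
LO=np.array([-3.01,-1.01,.06,-1.02,.09,-3.14]);HI=np.array([3.01,2.22,2.58,4.17,2.62,3.14])
def FK(q):
    A=RZ(q[0]);B=A*RY(q[1]);C=A*RY(q[1]+q[2]);R=C*RZ(q[3])*RY(q[4])
    return A.apply([0,K[5],K[0]])+B.apply([0,0,K[1]])+C.apply([K[2],0,K[3]])+R.apply([0,0,K[4]]),R*RZ(q[5]+np.pi/2)
def IK(p,R,q0):
    best=None
    for s in [q0]+[np.clip(q0+d,LO+.01,HI-.01) for d in np.random.default_rng(0).normal(0,.8,(12,6))]:
        f=lambda q:np.concatenate([FK(q)[0]-p,.3*(FK(q)[1].inv()*R).as_rotvec()])
        r=least_squares(f,np.clip(s,LO+.001,HI-.001),bounds=(LO,HI))
        c=(r.cost>1e-8,np.abs(r.x-q0).max())
        if best is None or c<best[0]: best=(c,r.x,r.cost)
    return best[1],best[2]
def tool(th,up):  # horizontal tool, azimuth th deg, tool y = up*z
    z=np.array([np.cos(np.radians(th)),np.sin(np.radians(th)),0]);y=np.array([0,0,up]);return Ro.from_matrix(np.stack([np.cross(y,z),y,z],1))
def delta(p0,R0,p,R):
    d=(np.array(p)-p0)/.6; w=(R*R0.inv()).as_rotvec()
    return np.round(d,4).tolist(),np.round(w/(np.pi/4),4).tolist(),"deg",np.round(np.degrees(np.linalg.norm(w)),1)
E
python3 - <<'E'
from h import *
q0=np.array([-.2484,-.8311,2.3377,1.2216,1.6432,-1.343]); print(FK(q0)[0],FK(q0)[1].as_matrix().round(2).tolist())
pc,yc=np.array([.5246,.1634]),.0489; sc,ys=np.array([.5368,-.1303]),.0701
for th in(30,40,45):
  u=np.array([np.cos(np.radians(th)),np.sin(np.radians(th))])
  G=pc+RZ(yc).apply([0,-.083,0])[:2]; T=G+.019*u
  phi=90+np.degrees(yc)-th; th2=-90+np.degrees(ys)+phi
  u2=np.array([np.cos(np.radians(th2)),np.sin(np.radians(th2))]); G2=sc+RZ(ys).apply([0,.083,0])[:2];T2=G2+.019*u2
  for up in(1,-1):
    q,c=IK([*T,.157],tool(th,up),q0); q2,c2=IK([*T2,.133],tool(th2,-up),q)
    print(th,round(th2,1),up,"pile",T.round(4),q.round(2),c<1e-8,"stand",T2.round(4),q2.round(2),c2<1e-8)
q,c=IK([.50,.02,.45],Ro.from_matrix([[0,1,0],[1,0,0],[0,0,-1]]),q0);print(q.round(2),c)
q,c=IK([.50,.02,.45],Ro.from_matrix([[0,-1,0],[-1,0,0],[0,0,-1]]),q0);print(q.round(2),c)
E
```

```text
[0.35962538 0.25557269 0.37256533] [[-0.95, 0.25, 0.18], [0.25, 0.3, 0.92], [0.17, 0.92, -0.35]]
30 -23.2 1 pile [0.5451 0.09  ] [-0.41 -0.14  2.51  2.06  1.14 -2.48] True stand [ 0.5485 -0.055 ] [-0.07 -0.07  2.52  3.57  0.92 -0.27] True
30 -23.2 -1 pile [0.5451 0.09  ] [-0.41 -0.14  2.51  2.06  1.14  0.66] True stand [ 0.5485 -0.055 ] [-0.07 -0.07  2.52  3.57  0.92  2.87] True
40 -33.2 1 pile [0.5432 0.0927] [-0.48 -0.05  2.43  1.86  1.3  -2.42] True stand [ 0.5469 -0.0579] [ 0.07  0.01  2.44  3.91  1.04 -0.46] True
40 -33.2 -1 pile [0.5432 0.0927] [-0.48 -0.05  2.43  1.86  1.3   0.72] True stand [ 0.5469 -0.0579] [0.07 0.01 2.44 3.91 1.04 2.68] True
45 -38.2 1 pile [0.5421 0.0939] [-0.5   0.    2.38  1.78  1.38 -2.4 ] True stand [ 0.5459 -0.0592] [ 0.12  0.05  2.4   4.06  1.1  -0.53] True
45 -38.2 -1 pile [0.5421 0.0939] [-0.5   0.    2.38  1.78  1.38  0.74] True stand [ 0.5459 -0.0592] [0.12 0.05 2.4  4.06 1.1  2.61] True
[-0.11 -0.28  1.56  0.    1.86 -0.11] 9.593248651528917e-17
[-0.11 -0.28  1.56  0.    1.86  3.03] 3.150663158641256e-14
```

```bash
cat > plan.py <<'E'
from h import *
def split(p0,R0,p,R,n):
    w=(R*R0.inv()).as_rotvec(); p0=np.array(p0);p=np.array(p)
    for i in range(n):
        print("travel",np.round((p-p0)/n/.6,4).tolist(),"angular",np.round(w/n/(np.pi/4),4).tolist(),"deg/leg",np.degrees(np.linalg.norm(w))/n)
        break
E
python3 - <<'E'
from plan import *
q0=np.array([-.2484,-.8311,2.3377,1.2216,1.6432,-1.343]);p,R=FK(q0)
T=Ro.from_matrix([[0,1,0],[1,0,0],[0,0,-1]])
split(p,R,[.47,.02,.47],T,2)
E
```

```text
travel [0.092, -0.1963, 0.0812] angular [-0.5759, 0.581, -0.6572] deg/leg 47.22209289586023
```

Call:
step_arm(targets=[{"travel": [0.092, -0.196, 0.081], "angular": [-0.576, 0.581, -0.657], "gripper": 0.6}, {"travel": [0.092, -0.196, 0.081], "angular": [-0.576, 0.581, -0.657], "gripper": 0.6}, {"travel": [0.092, -0.196, 0.081], "angular": [-0.576, 0.581, -0.657], "gripper": 0.6}, {"travel": [0.092, -0.196, 0.081], "angular": [-0.576, 0.581, -0.657], "gripper": 0.6}, {"travel": [0.092, -0.196, 0.081], "angular": [-0.576, 0.581, -0.657], "gripper": 0.6}, {"travel": [0.092, -0.196, 0.081], "angular": [-0.576, 0.581, -0.657], "gripper": 0.6}])

```text
t: 2.8
tool_pos: [0.4151, 0.138, 0.4247]
tool_rot: [1.479, 2.587, 0.979]
contact_force: [-0.5, -0.3, -0.1]
opening: 0.0514
grip_force: 0.0
```

Call:
step_arm(targets=[{"travel": [0.092, -0.196, 0.081], "angular": [-0.576, 0.581, -0.657], "gripper": 0.6}, {"travel": [0.092, -0.196, 0.081], "angular": [-0.576, 0.581, -0.657], "gripper": 0.6}, {"travel": [0.092, -0.196, 0.081], "angular": [-0.576, 0.581, -0.657], "gripper": 0.6}, {"travel": [0.092, -0.196, 0.081], "angular": [-0.576, 0.581, -0.657], "gripper": 0.6}, {"travel": [0.092, -0.196, 0.081], "angular": [-0.576, 0.581, -0.657], "gripper": 0.6}, {"travel": [0.092, -0.196, 0.081], "angular": [-0.576, 0.581, -0.657], "gripper": 0.6}, {"travel": [0.092, -0.196, 0.081], "angular": [-0.576, 0.581, -0.657], "gripper": 0.6}])

```text
t: 3.5
tool_pos: [0.4712, 0.0214, 0.4706]
tool_rot: [-2.222, -2.22, -0.005]
contact_force: [-0.3, -0.5, -0.5]
opening: 0.0512
grip_force: 0.0
```

```bash
python3 rec.py
python3 - <<'E'
from station import ctrl
import cv2,json
d=ctrl.get_image("wrist");cv2.imwrite("pics/w1.png",d["img"][:,:,::-1]);cv2.imwrite("pics/w1b.png",cv2.resize(d["img"][:,:,::-1],(800,600),interpolation=cv2.INTER_CUBIC))
json.dump({k:(d[k].tolist() if hasattr(d[k],'tolist') else d[k]) for k in d if k!='img'},open("w1.json","w"))
E
```

```text
3.5 [[-0.1144, -0.3402, 1.576, 0.0032, 1.9041, -0.1127], [0.4712, 0.0214, 0.4706], [-2.2218, -2.2203, -0.0054]]
```

View pics/w1b.png

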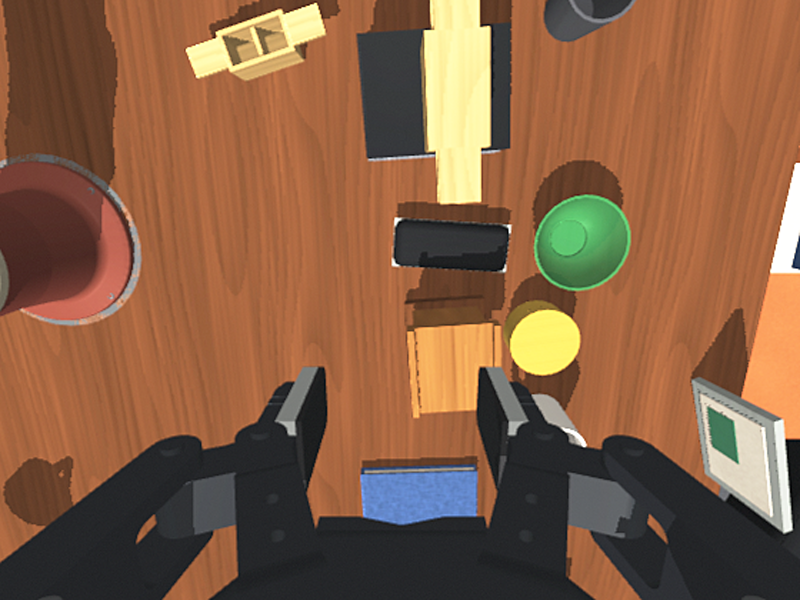

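The wrist view shows the cover's -y tab end at (437,204)–(482,202) and its plate corners at (427,28), (490,26), (425,152) and (491,150). The book corners are at (358,35), (367,159), (510,150) and (511,23), and the tray rims at (406,332), (414,418) and (498,322). Refitting with these.

```bash
cat > fit2.py <<'E'
from h import *
import json
d=json.load(open("w1.json")); CAM['wrist']=(d['fx'],d['cx'],d['cy'],d['rvec'],d['tvec'])
exec(open("fit.py").read().split("sc=lambda")[1].join(["sc=lambda",""]).split("for n,L")[0])
w=lambda u,v:(u*.7-.15,v*.7-.15)
N={'cover':[((-20,-100,166),w(437,204)),((20,-100,166),w(482,202)),((-29,50,166),w(427,28)),((29,50,166),w(490,26)),((-29,-50,166),w(425,152)),((29,-50,166),w(491,150))],
'books':[((-80,62,90),w(358,35)),((-80,-62,90),w(367,159)),((80,-62,90),w(510,150)),((80,62,90),w(511,23))],
'stand':[((-53,55,134),w(406,332)),((-53,-55,134),w(414,418)),((53,55,134),w(498,322))]}
for n in N:
    for lab,L in(("w",[('wrist',*x) for x in N[n]]),("all",[('wrist',*x) for x in N[n]]+O[n])):
        def res(p):
            return np.ravel([(proj(c,RZ(p[2]).apply(np.array(P)/1000.)+[p[0],p[1],0])[0]-uv)*(3 if c=='wrist' and lab=='all' else 1) for c,P,uv in L])
        r=least_squares(res,[.5,.0,0.05],loss='soft_l1');print(n,lab,np.round(r.x,4),np.round(res(r.x)[:len(N[n])*2].reshape(-1,2),1).tolist())
E
python3 fit2.py
```

```text
cover w [0.5238 0.1633 0.0371] [[0.8, 0.2], [-1.7, 0.5], [-1.2, 0.8], [1.2, 0.3], [1.9, -1.4], [-0.8, -1.7]]
cover all [0.524  0.1635 0.0382] [[3.0, 0.3], [-4.3, 1.0], [-3.3, 1.8], [4.2, 0.1], [6.3, -4.6], [-1.8, -5.6]]
books w [0.5093 0.1717 0.0642] [[-1.7, -0.8], [-0.7, 1.2], [1.3, 0.6], [0.9, -0.3]]
books all [0.5093 0.1714 0.0706] [[-5.8, -0.8], [-1.2, 4.9], [4.5, 1.0], [1.7, -1.6]]
stand w [ 0.5341 -0.128   0.1054] [[-1.0, -0.3], [0.1, 0.3], [0.8, 0.0]]
stand all [ 0.5348 -0.1284  0.0983] [[-1.3, -0.9], [0.6, 1.1], [4.4, 1.3]]
```

```bash
cat > tgt.py <<'E'
from plan import *
pc,yc=np.array([.524,.1634]),.039; sc,ys=np.array([.535,-.1285]),.09; bk,yb=np.array([.5093,.1716]),.068
th=40;u=np.array([np.cos(np.radians(th)),np.sin(np.radians(th)),0])
T=np.array([*(pc+RZ(yc).apply([0,-.083,0])[:2]),.157])+.019*u; R1=tool(40,1)
th2=-90+np.degrees(ys)+90+np.degrees(yc)-th; u2=np.array([np.cos(np.radians(th2)),np.sin(np.radians(th2)),0])
T2=np.array([*(sc+RZ(ys).apply([0,.083,0])[:2]),.133])+.019*u2; R2=tool(th2,-1)
E
python3 - <<'E'
from tgt import *
p,R=FK([-0.1144,-0.3402,1.576,0.0032,1.9041,-0.1127])
print(T,T2,th2)
P=T-.08*u; P[2]=.30; split(p,R,P,R1,3)
q=np.array([-0.1144,-0.3402,1.576,0.0032,1.9041,-0.1127]);w=(R1*R.inv()).as_rotvec()
for s in np.linspace(.1,1,10):
    q,c=IK(p+s*(P-p),Ro.from_rotvec(s*w)*R,q);print(q.round(2),c<1e-8)
E
```

```text
[0.54179102 0.09267608 0.157     ] [ 0.5435451  -0.05607504  0.133     ] -32.60884444281238
travel [0.0052, 0.011, -0.0948] angular [0.2304, -0.6365, 0.2313] deg/leg 32.19153193008356
[-0.16 -0.45  1.69  0.09  1.76 -0.19] True
[-0.22 -0.55  1.8   0.19  1.63 -0.29] True
[-0.28 -0.66  1.92  0.31  1.51 -0.41] True
[-0.37 -0.75  2.04  0.46  1.41 -0.56] True
[-0.45 -0.84  2.16  0.64  1.34 -0.74] True
[-0.54 -0.9   2.27  0.84  1.3  -0.93] True
[-0.62 -0.94  2.38  1.04  1.29 -1.14] True
[-0.68 -0.92  2.46  1.25  1.31 -1.36] True
[-0.72 -0.83  2.52  1.44  1.35 -1.61] True
[-0.73 -0.66  2.54  1.61  1.43 -1.88] True
```

Run:
```python
from tgt import *
q=np.array([-0.1144,-0.3402,1.576,0.0032,1.9041,-0.1127]);p,R=FK(q);w=(R1*R.inv()).as_rotvec()
P=T-.02*u; P[2]=.36; split(p,R,P,R1,3)
for s in np.linspace(.2,1,5):
    q,c=IK(p+s*(P-p),Ro.from_rotvec(s*w)*R,q);print(q.round(2),c<1e-8)
for A in (T-.065*u+[0,0,.1],T-.065*u,T): q,c=IK(A,R1,q);print(A,q.round(2),c<1e-8)
```

```text
travel [0.0307, 0.0325, -0.0614] angular [0.2304, -0.6365, 0.2313] deg/leg 32.19153193008356
[-0.19 -0.53  1.77  0.18  1.63 -0.27] True
[-0.3  -0.7   1.97  0.43  1.39 -0.5 ] True
[-0.43 -0.82  2.18  0.79  1.23 -0.84] True
[-0.52 -0.84  2.35  1.21  1.16 -1.27] True
[-0.54 -0.65  2.43  1.64  1.24 -1.79] True
[0.49199814 0.05089488 0.257     ] [-0.68 -0.51  2.54  1.66  1.4  -2.03] True
[0.49199814 0.05089488 0.157     ] [-0.68 -0.14  2.51  1.71  1.44 -2.38] True
[0.54179102 0.09267608 0.157     ] [-0.48 -0.05  2.43  1.86  1.3  -2.42] True
```

Call:
step_arm(targets=[{"travel": [0.046, 0.049, -0.092], "angular": [0.346, -0.955, 0.347], "gripper": 0.6}, {"travel": [0.046, 0.049, -0.092], "angular": [0.346, -0.955, 0.347], "gripper": 0.6}, {"travel": [0.046, 0.049, -0.092], "angular": [0.346, -0.955, 0.347], "gripper": 0.6}, {"travel": [0.046, 0.049, -0.092], "angular": [0.346, -0.955, 0.347], "gripper": 0.6}, {"travel": [0.046, 0.049, -0.092], "angular": [0.346, -0.955, 0.347], "gripper": 0.6}, {"travel": [0.046, 0.049, -0.092], "angular": [0.346, -0.955, 0.347], "gripper": 0.6}, {"travel": [0.046, 0.049, -0.092], "angular": [0.346, -0.955, 0.347], "gripper": 0.6}])

```text
t: 4.25
tool_pos: [0.4967, 0.0479, 0.4126]
tool_rot: [1.58, 2.102, 1.003]
contact_force: [-0.5, -1.0, 0.6]
opening: 0.0513
grip_force: 0.0
```

Call:
step_arm(targets=[{"travel": [0.046, 0.049, -0.092], "angular": [0.346, -0.955, 0.347], "gripper": 0.6}, {"travel": [0.046, 0.049, -0.092], "angular": [0.346, -0.955, 0.347], "gripper": 0.6}, {"travel": [0.046, 0.049, -0.092], "angular": [0.346, -0.955, 0.347], "gripper": 0.6}, {"travel": [0.046, 0.049, -0.092], "angular": [0.346, -0.955, 0.347], "gripper": 0.6}, {"travel": [0.046, 0.049, -0.092], "angular": [0.346, -0.955, 0.347], "gripper": 0.6}, {"travel": [0.046, 0.049, -0.092], "angular": [0.346, -0.955, 0.347], "gripper": 0.6}, {"travel": [0.046, 0.049, -0.092], "angular": [0.346, -0.955, 0.347], "gripper": 0.6}, {"travel": [0.046, 0.049, -0.092], "angular": [0.346, -0.955, 0.347], "gripper": 0.6}])

```text
t: 5.05
tool_pos: [0.5261, 0.0787, 0.3595]
tool_rot: [0.799, 1.707, 1.704]
contact_force: [0.2, -0.3, 0.3]
opening: 0.0512
grip_force: 0.0
```

```bash
python3 rec.py
python3 - <<'E'
from tgt import *
import json
q=json.loads(open("poses.jsonl").readlines()[-1])[0];p,R=FK(q)
print(p,(R1*R.inv()).as_rotvec()/(np.pi/4))
for A in (T-.065*u+[0,0,.1],T-.065*u,T):print(((A-p)/.6).round(3))
E
```

```text
5.05 [[-0.5419, -0.65, 2.4239, 1.6352, 1.2486, -1.7787], [0.5261, 0.0787, 0.3595], [0.7987, 1.7072, 1.7041]]
[0.52609009 0.07870817 0.35951401] [-0.00151568 -0.00812743 -0.00314443]
[-0.057 -0.046 -0.171]
[-0.057 -0.046 -0.338]
[ 0.026  0.023 -0.338]
```

Call:
step_arm(targets=[{"travel": [-0.057, -0.046, -0.085], "angular": [0, -0.008, 0], "gripper": 0.6}, {"travel": [-0.057, -0.046, -0.171], "angular": [0, -0.008, 0], "gripper": 0.6}, {"travel": [-0.057, -0.046, -0.25], "angular": [0, -0.008, 0], "gripper": 0.6}, {"travel": [-0.057, -0.046, -0.31], "angular": [0, -0.008, 0], "gripper": 0.6}, {"travel": [-0.057, -0.046, -0.338], "angular": [0, -0.008, 0], "gripper": 0.6}, {"travel": [-0.057, -0.046, -0.338], "angular": [0, -0.008, 0], "gripper": 0.6}])

```text
t: 5.65
tool_pos: [0.4915, 0.0515, 0.1542]
tool_rot: [0.797, 1.704, 1.709]
contact_force: [-0.1, -0.6, 1.2]
opening: 0.0514
grip_force: 0.0
```

```bash
python3 rec.py
python3 - <<'E'
from station import ctrl
import cv2,numpy as np
a=ctrl.get_image("wrist")["img"][:,:,::-1];b=ctrl.get_image("side")["img"][:,:,::-1]
A=cv2.resize(a,(400,300));B=cv2.resize(b[100:310,200:480],(400,300),interpolation=cv2.INTER_CUBIC)
cv2.imwrite("pics/m1.png",np.hstack([A,B]))
E
```

```text
5.65 [[-0.6789, -0.1304, 2.5079, 1.7086, 1.4397, -2.3801], [0.4915, 0.0515, 0.1542], [0.7972, 1.7041, 1.7089]]
```

View pics/m1.png

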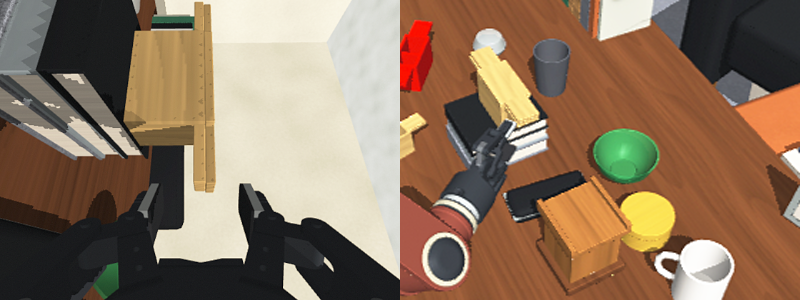

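The picture shows the tab at (203,170), slightly above the midpoint between the fingers. I advance with a 3 mm rise, then grip.

Call:
step_arm(targets=[{"travel": [0.028, 0.023, 0.005], "angular": [0, 0, 0], "gripper": 0.6}, {"travel": [0.056, 0.046, 0.005], "angular": [0, 0, 0], "gripper": 0.6}, {"travel": [0.084, 0.069, 0.005], "angular": [0, 0, 0], "gripper": 0.6}, {"travel": [0.084, 0.069, 0.005], "angular": [0, 0, 0], "gripper": 0.6}, {"travel": [0.084, 0.069, 0.005], "angular": [0, 0, 0], "gripper": 0.25}, {"travel": [0.084, 0.069, 0.005], "angular": [0, 0, 0], "gripper": 0.25}])

```text
t: 6.35
tool_pos: [0.542, 0.092, 0.1605]
tool_rot: [0.788, 1.7, 1.705]
contact_force: [0.2, 1.1, -2.7]
opening: 0.0226
grip_force: 0.9
```

Call:
step_arm(targets=[{"travel": [0, 0, 0], "angular": [0, 0, 0], "gripper": 0}, {"travel": [0, 0, 0], "angular": [0, 0, 0], "gripper": 0}, {"travel": [0, 0, 0], "angular": [0, 0, 0], "gripper": 0}, {"travel": [0, 0, 0], "angular": [0, 0, 0], "gripper": 0}, {"travel": [0, 0, 0], "angular": [0, 0, 0], "gripper": 0}], squeeze=110)

```text
t: 6.85
tool_pos: [0.5418, 0.0921, 0.1587]
tool_rot: [0.793, 1.701, 1.705]
contact_force: [-0.3, -1.7, -2.2]
opening: 0.0165
grip_force: 107.0
```

```bash
python3 rec.py
```

```text
6.85 [[-0.482, -0.0536, 2.4287, 1.8598, 1.3061, -2.4135], [0.5418, 0.0921, 0.1587], [0.7926, 1.7006, 1.7052]]
```

Run:
```python
from tgt import *
q=np.array([-0.482,-.0536,2.4287,1.8598,1.3061,-2.4135]);p,R=FK(q)
F=np.array([.55,.05,.42])
for A in (p+[0,0,.1],F):q,c=IK(A,R1,q);print(q.round(2),c<1e-8)
print((F-p)/.6, (R1*R.inv()).as_rotvec()/(np.pi/4))
for a in(45,90,135,180):q,c=IK(F,Ro.from_rotvec(np.radians(a)*u)*R1,q);print(a,q.round(2),c<1e-8)
F2=np.array([T2[0],T2[1],.42])
for s in(.25,.5,.75,1):
  q,c=IK(F+s*(F2-F),RZ(np.radians((th2-40)*s))*tool(40,-1),q);print(q.round(2),c<1e-8)
for z in(.3,.2,.133):
  q,c=IK([*T2[:2],z],R2,q);print(q.round(2),c<1e-8)
print(u)
```

```text
[-0.48 -0.38  2.45  1.76  1.23 -2.1 ] True
[-0.58 -0.6   2.29  1.61  1.28 -1.7 ] True
[ 0.0136907  -0.0702137   0.43546278] [-0.00269553  0.00162413 -0.00164555]
45 [-0.58 -0.6   2.29  1.61  1.28 -0.91] True
90 [-0.58 -0.6   2.29  1.61  1.28 -0.13] True
135 [-0.58 -0.6   2.29  1.61  1.28  0.66] True
180 [-0.58 -0.6   2.29  1.61  1.28  1.44] True
[-0.52 -0.84  2.42  1.58  0.9   1.56] True
[-0.36 -0.99  2.49  1.41  0.43  1.75] True
[-0.21 -0.99  2.48 -0.    0.09  3.14] False
[-0.32 -1.01  2.49 -0.01  0.09  3.14] False
[-0.32 -0.97  2.58  0.01  0.09  3.14] False
[ 0.07 -0.26  2.49  4.02  0.88 -0.65] True
[ 0.07 -0.    2.45  3.9   1.03 -0.45] True
[0.76604444 0.64278761 0.        ]
```

Run:
```python
from tgt import *
q=np.array([-0.482,-.0536,2.4287,1.8598,1.3061,-2.4135]);p,R=FK(q)
F=np.array([.55,.05,.30])
q,c=IK(F,R1,q);print(q.round(2),c<1e-8)
print((F-p)/.6)
for a in(90,180):q,c=IK(F,Ro.from_rotvec(np.radians(a)*u)*R1,q);print(a,q.round(2),c<1e-8)
F3=np.array([.56,.03,.20]);q,c=IK(F3,tool(40,-1),q);print(q.round(2),c<1e-8)
F2=np.array([T2[0],T2[1],.20])
for s in np.linspace(.1,1,10):
  q,c=IK(F3+s*(F2-F3),RZ(np.radians((th2-40)*s))*tool(40,-1),q);print(q.round(2),c<1e-8)
for z in(.133,):
  q,c=IK([*T2[:2],z],R2,q);print(q.round(2),c<1e-8)
```

```text
[-0.58 -0.41  2.39  1.69  1.3  -1.99] True
[ 0.0136907  -0.0702137   0.23546278]
90 [-0.58 -0.41  2.39  1.69  1.3  -0.42] True
180 [-0.58 -0.41  2.39  1.69  1.3   1.15] True
[-0.61 -0.09  2.35  1.74  1.37  0.86] True
[-0.6  -0.17  2.42  1.83  1.26  0.85] True
[-0.57 -0.26  2.49  1.93  1.14  0.83] True
[-0.53 -0.34  2.55  2.06  1.01  0.79] True
[-0.47 -0.39  2.58  2.21  0.88  0.71] False
[-0.38 -0.38  2.58  2.46  0.77  0.53] False
[-0.27 -0.37  2.58  2.8   0.67  0.27] False
[-0.17 -0.38  2.58  3.19  0.64 -0.04] False
[-0.09 -0.39  2.58  3.53  0.66 -0.31] False
[-0.01 -0.34  2.55  3.8   0.76 -0.52] True
[ 0.07 -0.26  2.49  4.02  0.88 -0.65] True
[ 0.07 -0.    2.45  3.9   1.03 -0.45] True
```

Call:
step_arm(targets=[{"travel": [0, 0, 0.01], "angular": [0, 0, 0], "gripper": 0}, {"travel": [0, 0, 0.03], "angular": [0, 0, 0], "gripper": 0}, {"travel": [0, 0, 0.06], "angular": [0, 0, 0], "gripper": 0}, {"travel": [0, 0, 0.1], "angular": [0, 0, 0], "gripper": 0}, {"travel": [0.005, -0.02, 0.14], "angular": [0, 0, 0], "gripper": 0}, {"travel": [0.01, -0.04, 0.18], "angular": [0, 0, 0], "gripper": 0}, {"travel": [0.014, -0.06, 0.21], "angular": [0, 0, 0], "gripper": 0}, {"travel": [0.014, -0.07, 0.23], "angular": [0, 0, 0], "gripper": 0}, {"travel": [0.014, -0.07, 0.235], "angular": [0, 0, 0], "gripper": 0}, {"travel": [0.014, -0.07, 0.235], "angular": [0, 0, 0], "gripper": 0}])

```text
t: 7.85
tool_pos: [0.5499, 0.0508, 0.2996]
tool_rot: [0.791, 1.702, 1.705]
contact_force: [1.0, 0.5, -5.3]
opening: 0.0164
grip_force: 107.5
```

Call:
step_arm(targets=[{"travel": [0, 0, 0], "angular": [0.031, 0.026, 0], "gripper": 0}, {"travel": [0, 0, 0], "angular": [0.092, 0.077, 0], "gripper": 0}, {"travel": [0, 0, 0], "angular": [0.184, 0.154, 0], "gripper": 0}, {"travel": [0, 0, 0], "angular": [0.276, 0.231, 0], "gripper": 0}, {"travel": [0, 0, 0], "angular": [0.368, 0.309, 0], "gripper": 0}, {"travel": [0, 0, 0], "angular": [0.46, 0.386, 0], "gripper": 0}, {"travel": [0, 0, 0], "angular": [0.552, 0.463, 0], "gripper": 0}, {"travel": [0, 0, 0], "angular": [0.644, 0.54, 0], "gripper": 0}, {"travel": [0, 0, 0], "angular": [0.736, 0.617, 0], "gripper": 0}, {"travel": [0, 0, 0], "angular": [0.812, 0.681, 0], "gripper": 0}])

```text
t: 8.85
tool_pos: [0.5495, 0.0514, 0.2977]
tool_rot: [1.664, 1.445, 2.206]
contact_force: [0.2, 0.0, -5.8]
opening: 0.0168
grip_force: 107.4
```

Call:
step_arm(targets=[{"travel": [0, 0, 0], "angular": [0.092, 0.077, 0], "gripper": 0}, {"travel": [0, 0, 0], "angular": [0.184, 0.154, 0], "gripper": 0}, {"travel": [0, 0, 0], "angular": [0.276, 0.231, 0], "gripper": 0}, {"travel": [0, 0, 0], "angular": [0.368, 0.309, 0], "gripper": 0}, {"travel": [0, 0, 0], "angular": [0.46, 0.386, 0], "gripper": 0}, {"travel": [0, 0, 0], "angular": [0.552, 0.463, 0], "gripper": 0}, {"travel": [0, 0, 0], "angular": [0.644, 0.54, 0], "gripper": 0}, {"travel": [0, 0, 0], "angular": [0.736, 0.617, 0], "gripper": 0}, {"travel": [0, 0, 0], "angular": [0.812, 0.681, 0], "gripper": 0}])

```text
t: 9.75
tool_pos: [0.5495, 0.0514, 0.2976]
tool_rot: [-1.818, -0.557, -1.752]
contact_force: [-0.8, 0.5, -4.5]
opening: 0.017
grip_force: 107.4
```

Call:
step_arm(targets=[{"travel": [0, 0, 0], "angular": [0.092, 0.077, 0], "gripper": 0}, {"travel": [0, 0, 0], "angular": [0.184, 0.154, 0], "gripper": 0}, {"travel": [0, 0, 0], "angular": [0.276, 0.231, 0], "gripper": 0}, {"travel": [0, 0, 0], "angular": [0.368, 0.309, 0], "gripper": 0}, {"travel": [0, 0, 0], "angular": [0.46, 0.386, 0], "gripper": 0}, {"travel": [0, 0, 0], "angular": [0.552, 0.463, 0], "gripper": 0}, {"travel": [0, 0, 0], "angular": [0.644, 0.54, 0], "gripper": 0}, {"travel": [0, 0, 0], "angular": [0.736, 0.617, 0], "gripper": 0}])

```text
t: 10.55
tool_pos: [0.5494, 0.0514, 0.2975]
tool_rot: [-1.711, 0.139, -1.221]
contact_force: [0.3, 1.1, -5.5]
opening: 0.0165
grip_force: 107.4
```

```bash
python3 rec.py
python3 - <<'E'
from tgt import *
import json
q=json.loads(open("poses.jsonl").readlines()[-1])[0];p,R=FK(q)
print(p,(tool(40,-1)*R.inv()).as_rotvec()/(np.pi/4))
E
```

```text
10.55 [[-0.5729, -0.4123, 2.3922, 1.6914, 1.293, 0.4319], [0.5494, 0.0514, 0.2975], [-1.7108, 0.1386, -1.2209]]
[0.54943206 0.05142344 0.29747027] [0.69882261 0.5803068  0.00167508]
```

Call:
step_arm(targets=[{"travel": [0, 0, 0], "angular": [0.092, 0.077, 0], "gripper": 0}, {"travel": [0, 0, 0], "angular": [0.184, 0.154, 0], "gripper": 0}, {"travel": [0, 0, 0], "angular": [0.276, 0.231, 0], "gripper": 0}, {"travel": [0, 0, 0], "angular": [0.368, 0.309, 0], "gripper": 0}, {"travel": [0, 0, 0], "angular": [0.46, 0.386, 0], "gripper": 0}, {"travel": [0, 0, 0], "angular": [0.552, 0.46, 0], "gripper": 0}, {"travel": [0, 0, 0], "angular": [0.644, 0.535, 0], "gripper": 0}, {"travel": [0, 0, 0], "angular": [0.699, 0.58, 0.002], "gripper": 0}, {"travel": [0, 0, 0], "angular": [0.699, 0.58, 0.002], "gripper": 0}])

```text
t: 11.45
tool_pos: [0.5495, 0.0513, 0.2975]
tool_rot: [-1.463, 0.68, -0.685]
contact_force: [-0.7, -0.4, -5.8]
opening: 0.0164
grip_force: 107.6
```

```bash
python3 rec.py
python3 - <<'E'
from tgt import *
import json
q=np.array(json.loads(open("poses.jsonl").readlines()[-1])[0]);p,R=FK(q)
print(p,(tool(40,-1)*R.inv()).as_rotvec()/(np.pi/4))
F3=np.array([.60,.03,.22]);q,c=IK(F3,tool(40,-1),q);print(q.round(2),c<1e-8,(F3-p)/.6)
F2=np.array([.60,-.05,.21])
for s in np.linspace(.1,1,10):
  q,c=IK(F3+s*(F2-F3),RZ(np.radians((th2-40)*s))*tool(40,-1),q);print(q.round(2),c<1e-8)
print((F2-F3)/.6,np.radians(th2-40)/(np.pi/4))
from station import ctrl
import cv2
a=ctrl.get_image("wrist")["img"][:,:,::-1];b=ctrl.get_image("side")["img"][:,:,::-1]
A=cv2.resize(a,(400,300));B=cv2.resize(b[60:270,200:480],(400,300),interpolation=cv2.INTER_CUBIC)
cv2.imwrite("pics/m2.png",np.hstack([A,B]))
E
```

```text
11.45 [[-0.5734, -0.4098, 2.3914, 1.6931, 1.2957, 1.1392], [0.5495, 0.0513, 0.2975], [-1.4634, 0.6799, -0.6851]]
[0.54947079 0.05131373 0.29754907] [0.00450937 0.00239823 0.00148202]
[-0.55 -0.05  2.27  1.77  1.32  0.9 ] True [ 0.08421535 -0.03552288 -0.12924844]
[-0.53 -0.12  2.33  1.86  1.2   0.87] True
[-0.5  -0.18  2.39  1.97  1.08  0.83] True
[-0.46 -0.24  2.44  2.11  0.95  0.77] True
[-0.39 -0.29  2.47  2.29  0.82  0.66] True
[-0.32 -0.31  2.49  2.53  0.71  0.49] True
[-0.24 -0.31  2.5   2.85  0.64  0.24] True
[-0.15 -0.29  2.48  3.21  0.62 -0.06] True
[-0.06 -0.24  2.45  3.55  0.68 -0.32] True
[ 0.01 -0.19  2.41  3.82  0.77 -0.52] True
[ 0.07 -0.12  2.35  4.02  0.89 -0.65] True
[ 0.         -0.13333333 -0.01666667] -1.6135298765069415
```

View pics/m2.png

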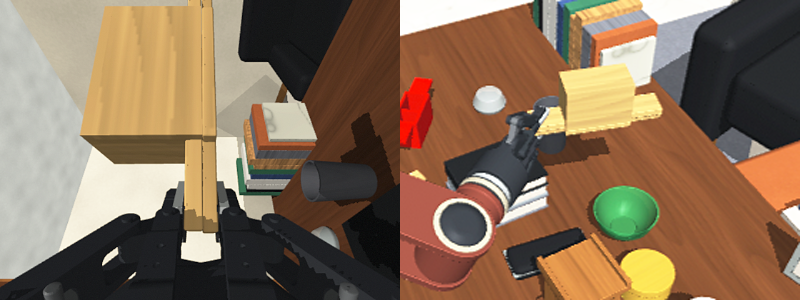

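Both pictures show the block inverted with the cover tight beneath it, at (610,100) in the side half. Moving out, then yawing.

Call:
step_arm(targets=[{"travel": [0.01, -0.005, -0.02], "angular": [0, 0, 0], "gripper": 0}, {"travel": [0.03, -0.015, -0.05], "angular": [0, 0, 0], "gripper": 0}, {"travel": [0.055, -0.025, -0.085], "angular": [0, 0, 0], "gripper": 0}, {"travel": [0.075, -0.035, -0.115], "angular": [0, 0, 0], "gripper": 0}, {"travel": [0.084, -0.036, -0.125], "angular": [0, 0, 0], "gripper": 0}, {"travel": [0.084, -0.036, -0.125], "angular": [0, 0, 0], "gripper": 0}])

```text
t: 12.15
tool_pos: [0.6007, 0.029, 0.2238]
tool_rot: [-1.463, 0.679, -0.688]
contact_force: [-0.6, 0.1, -4.7]
opening: 0.0169
grip_force: 107.9
```

Call:
step_arm(targets=[{"travel": [0, -0.003, 0], "angular": [0, 0, -0.04], "gripper": 0}, {"travel": [0, -0.01, 0], "angular": [0, 0, -0.12], "gripper": 0}, {"travel": [0, -0.017, 0], "angular": [0, 0, -0.21], "gripper": 0}, {"travel": [0, -0.024, 0], "angular": [0, 0, -0.3], "gripper": 0}, {"travel": [0, -0.031, 0], "angular": [0, 0, -0.39], "gripper": 0}, {"travel": [0, -0.038, 0], "angular": [0, 0, -0.48], "gripper": 0}, {"travel": [0, -0.045, 0], "angular": [0, 0, -0.57], "gripper": 0}, {"travel": [0, -0.052, 0], "angular": [0, 0, -0.66], "gripper": 0}, {"travel": [0, -0.06, 0], "angular": [0, 0, -0.74], "gripper": 0}, {"travel": [0, -0.067, 0], "angular": [0, 0, -0.807], "gripper": 0}])

```text
t: 13.15
tool_pos: [0.5996, -0.0117, 0.2258]
tool_rot: [-1.239, 1.162, -1.173]
contact_force: [0.5, -0.2, -5.5]
opening: 0.0165
grip_force: 107.8
```

Call:
step_arm(targets=[{"travel": [0, -0.007, 0], "angular": [0, 0, -0.09], "gripper": 0}, {"travel": [0, -0.014, 0], "angular": [0, 0, -0.18], "gripper": 0}, {"travel": [0, -0.021, 0], "angular": [0, 0, -0.27], "gripper": 0}, {"travel": [0, -0.028, 0], "angular": [0, 0, -0.36], "gripper": 0}, {"travel": [0, -0.035, 0], "angular": [0, 0, -0.45], "gripper": 0}, {"travel": [0, -0.042, 0], "angular": [0, 0, -0.54], "gripper": 0}, {"travel": [0, -0.05, 0], "angular": [0, 0, -0.63], "gripper": 0}, {"travel": [0, -0.058, 0], "angular": [0, 0, -0.72], "gripper": 0}, {"travel": [0, -0.067, 0], "angular": [0, 0, -0.807], "gripper": 0}, {"travel": [0, -0.067, 0], "angular": [0, 0, -0.807], "gripper": 0}])

```text
t: 14.15
tool_pos: [0.6006, -0.0511, 0.2258]
tool_rot: [-0.885, 1.617, -1.619]
contact_force: [1.0, 1.1, -4.7]
opening: 0.0168
grip_force: 107.9
```

```bash
python3 rec.py
cat > st.py <<'E'
from tgt import *
import json
q=np.array(json.loads(open("poses.jsonl").readlines()[-1])[0]);p,R=FK(q)
E
python3 - <<'E'
from st import *
print(p,(R2*R.inv()).as_rotvec()/(np.pi/4)); print(((T2+[0,0,.03]-p)/.6).round(4))
E
```

```text
14.15 [[0.0707, -0.1606, 2.3532, 4.0519, 0.8624, -0.7001], [0.6006, -0.0511, 0.2258], [-0.8847, 1.6168, -1.619]]
[ 0.60056192 -0.05114617  0.22575014] [ 0.00308349 -0.00247406  0.0042789 ]
[-0.095  -0.0082 -0.1046]
```

Call:
step_arm(targets=[{"travel": [-0.02, -0.002, -0.01], "angular": [0, 0, 0.004], "gripper": 0}, {"travel": [-0.045, -0.004, -0.03], "angular": [0, 0, 0.004], "gripper": 0}, {"travel": [-0.07, -0.006, -0.05], "angular": [0, 0, 0.004], "gripper": 0}, {"travel": [-0.09, -0.008, -0.07], "angular": [0, 0, 0.004], "gripper": 0}, {"travel": [-0.095, -0.008, -0.088], "angular": [0, 0, 0.004], "gripper": 0}, {"travel": [-0.095, -0.008, -0.097], "angular": [0, 0, 0.004], "gripper": 0}, {"travel": [-0.095, -0.008, -0.1], "angular": [0, 0, 0.004], "gripper": 0}, {"travel": [-0.095, -0.008, -0.1], "angular": [0, 0, 0.004], "gripper": 0}])

```text
t: 14.95
tool_pos: [0.544, -0.0567, 0.1657]
tool_rot: [-0.89, 1.612, -1.621]
contact_force: [-1.7, 1.4, -5.7]
opening: 0.0167
grip_force: 108.6
```

```bash
python3 rec.py
python3 - <<'E'
from st import *
print(p,T2,(R2*R.inv()).as_rotvec())
from station import ctrl
import cv2
b=ctrl.get_image("side")["img"][:,:,::-1];c=ctrl.get_image("scene")["img"][:,:,::-1]
cv2.imwrite("pics/h_side.png",b);cv2.imwrite("pics/h_scene.png",c)
P=proj('scene',[.535,-.1285,.15])[0];Q=proj('side',[.535,-.1285,.15])[0];print(P,Q)
f=lambda im,c:cv2.resize(im[int(c[1])-55:int(c[1])+65,int(c[0])-40:int(c[0])+40],(400,600),interpolation=cv2.INTER_CUBIC)
cv2.imwrite("pics/m3.png",np.hstack([f(c,P),f(b,Q)]))
E
```

```text
14.95 [[0.0633, -0.1275, 2.4747, 3.9482, 0.9587, -0.5485], [0.544, -0.0567, 0.1657], [-0.8904, 1.6118, -1.6207]]
[ 0.54399284 -0.05665649  0.16565176] [ 0.5435451  -0.05607504  0.133     ] [ 0.00702443 -0.00288365 -0.00026439]
[226.53088872 206.55653888] [328.25331225 242.83646317]
```

View pics/m3.png

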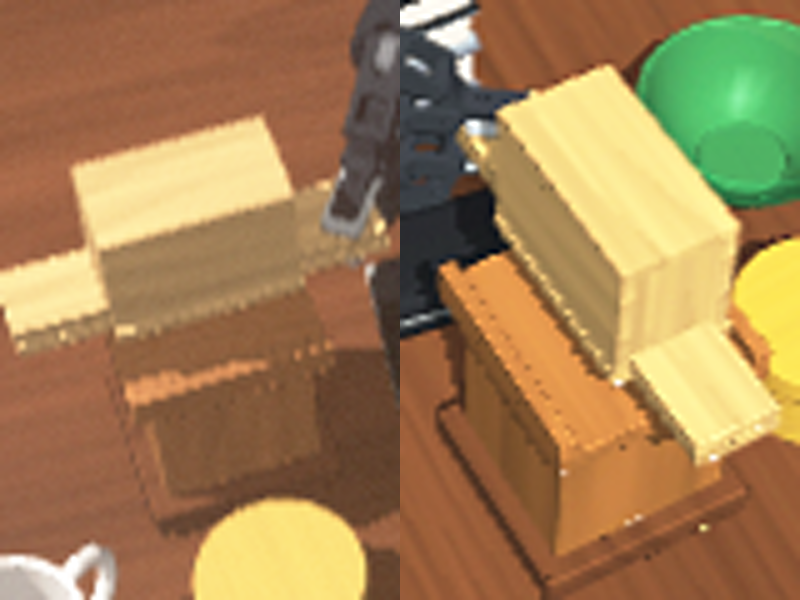

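The hover view shows the block's top corners at (75,165), (265,117), (293,190) and (100,247) in the scene half. In the side half they are at (497,117), (612,65), (738,228) and (618,275), with the tray below. Fitting its 6-D pose.

Run:
```python
from st import *
s=lambda u,v:(186+u/5-.4,151+v/5-.4); d=lambda u,v:(288+(u-400)/5-.4,187+v/5-.4)
L=[('scene',(-27,-50,68),s(75,165)),('scene',(-27,50,68),s(265,117)),('scene',(27,50,68),s(293,190)),('scene',(27,-50,68),s(100,247)),('scene',(29,-50,-8),s(115,337)),('scene',(20,-100,-8),s(18,352)),
('side',(-27,50,68),d(497,117)),('side',(27,50,68),d(612,65)),('side',(27,-50,68),d(738,228)),('side',(-27,-50,68),d(618,275)),('side',(-29,-50,-8),d(618,383)),('side',(20,-100,10),d(778,410)),('side',(-20,-100,10),d(695,445)),('side',(-20,-100,-8),d(697,463))]
def res(p):
    A=Ro.from_rotvec(p[3:])
    return np.ravel([proj(c,A.apply(np.array(P)/1000.)+p[:3])[0]-uv for c,P,uv in L])
r=least_squares(res,[.535,-.13,.165,0,0,.09],loss='soft_l1');print(np.round(r.x,4));print(res(r.x).reshape(-1,2).round(1).tolist())
G=p-R.apply([0,0,.019]);y=.09;print("expected centre",G+RZ(y).apply([0,-.083,0]))
S=[('scene',(53,55,134),s(332,345)),('side',(-53,55,134),d(438,268)),('side',(-53,-55,134),d(558,470)),('side',(-55,-55,20),d(545,585)),('side',(55,-55,20),d(748,490)),('side',(-55,55,20),d(438,408)),('scene',(53,-55,134),s(127,388))]
def rs(p): return np.ravel([proj(c,RZ(p[2]).apply(np.array(P)/1000.)+[p[0],p[1],0])[0]-uv for c,P,uv in S])
r=least_squares(rs,[.535,-.13,.09],loss='soft_l1');print(np.round(r.x,4),rs(r.x).reshape(-1,2).round(1).tolist())
```

```text
[ 0.5362 -0.1327  0.166  -0.0152 -0.0421  0.0521]
[[-0.7, 0.2], [-0.2, 0.2], [0.3, 0.9], [-0.6, -0.3], [0.1, 1.0], [-0.5, 0.5], [-0.1, -1.6], [-0.6, -0.9], [-0.4, -1.0], [0.0, 0.4], [-1.2, 1.0], [0.6, -1.2], [0.1, 0.0], [-0.6, 1.2]]
expected centre [ 0.535445   -0.12908577  0.16562601]
[ 0.5332 -0.1311  0.0582] [[-0.3, 0.0], [-0.5, -0.5], [-0.1, -3.9], [0.1, 0.7], [0.3, 0.3], [-0.9, 0.3], [-0.1, 3.2]]
```

Call:
step_arm(targets=[{"travel": [-0.003, 0.002, -0.012], "angular": [0.009, -0.004, 0], "gripper": 0}, {"travel": [-0.003, 0.002, -0.025], "angular": [0.009, -0.004, 0], "gripper": 0}, {"travel": [-0.003, 0.002, -0.037], "angular": [0.009, -0.004, 0], "gripper": 0}, {"travel": [-0.003, 0.002, -0.045], "angular": [0.009, -0.004, 0], "gripper": 0}, {"travel": [-0.003, 0.002, -0.05], "angular": [0.009, -0.004, 0], "gripper": 0}, {"travel": [-0.003, 0.002, -0.05], "angular": [0.009, -0.004, 0], "gripper": 0}])

```text
t: 15.65
tool_pos: [0.5418, -0.0553, 0.1344]
tool_rot: [-0.887, 1.615, -1.615]
contact_force: [-1.6, 0.8, -4.3]
opening: 0.0168
grip_force: 108.7
```

Call:
step_arm(targets=[{"travel": [0, 0, -0.002], "angular": [0, 0, 0], "gripper": 0}, {"travel": [0, 0, -0.003], "angular": [0, 0, 0], "gripper": 0}, {"travel": [0, 0, -0.003], "angular": [0, 0, 0], "gripper": 0}])

```text
t: 15.95
tool_pos: [0.542, -0.0553, 0.1335]
tool_rot: [-0.885, 1.614, -1.615]
contact_force: [-2.7, 1.1, -4.9]
opening: 0.0164
grip_force: 108.7
```

Call:
step_arm(targets=[{"travel": [0, 0, -0.002], "angular": [0, 0, 0], "gripper": 0}, {"travel": [0, 0, -0.003], "angular": [0, 0, 0], "gripper": 0}, {"travel": [0, 0, -0.003], "angular": [0, 0, 0], "gripper": 0}])

```text
t: 16.25
tool_pos: [0.5425, -0.0553, 0.1328]
tool_rot: [-0.883, 1.612, -1.617]
contact_force: [1.3, -0.6, -0.6]
opening: 0.0167
grip_force: 108.8
```

```bash
python3 rec.py; python3 -c "
from station import ctrl;o=ctrl.get_obs();print(o['contact_force'],o['wrist_torque'])"
```

```text
16.25 [[0.0679, 0.0005, 2.4546, 3.9029, 1.0385, -0.4533], [0.5425, -0.0553, 0.1328], [-0.8834, 1.6117, -1.6169]]
[ 1.29445793 -0.59861599 -0.59572812] [ 0.65278479  0.55241748 -0.22043108]
```

Call:
step_arm(targets=[{"travel": [0, 0, -0.002], "angular": [0, 0, 0], "gripper": 0}, {"travel": [0, 0, -0.002], "angular": [0, 0, 0], "gripper": 0}, {"travel": [0, 0, -0.002], "angular": [0, 0, 0], "gripper": 0}])

```text
t: 16.55
tool_pos: [0.5427, -0.0553, 0.1327]
tool_rot: [-0.882, 1.609, -1.619]
contact_force: [-3.2, 2.0, 5.4]
opening: 0.0164
grip_force: 109.8
```

Call:
step_arm(targets=[{"travel": [0, 0, 0], "angular": [0, 0, 0], "gripper": 0.22}, {"travel": [0, 0, 0], "angular": [0, 0, 0], "gripper": 0.3}, {"travel": [0, 0, 0], "angular": [0, 0, 0], "gripper": 0.45}, {"travel": [0, 0, 0], "angular": [0, 0, 0], "gripper": 0.5}, {"travel": [0, 0, 0], "angular": [0, 0, 0], "gripper": 0.5}], squeeze=40)

```text
t: 17.05
tool_pos: [0.5416, -0.0553, 0.1298]
tool_rot: [-0.886, 1.615, -1.615]
contact_force: [-0.6, 1.5, -0.4]
opening: 0.0426
grip_force: 0.0
```

```bash
python3 rec.py
python3 - <<'E'
from st import *
for b in(.06,.09,.11):
    q1,c=IK(p-b*u2,R,q);print(b,q1.round(2),c<1e-8,(-b*u2/.6).round(4))
E
```

```text
17.05 [[0.0679, 0.006, 2.4552, 3.9022, 1.0395, -0.4502], [0.5416, -0.0553, 0.1298], [-0.8864, 1.6149, -1.6148]]
0.06 [ 0.2  -0.08  2.54  4.04  1.1  -0.52] True [-0.0842  0.0539 -0.    ]
0.09 [ 0.28 -0.13  2.58  4.12  1.14 -0.56] True [-0.1264  0.0808 -0.    ]
0.11 [ 0.34 -0.11  2.58  4.17  1.19 -0.57] False [-0.1544  0.0988 -0.    ]
```

Run:
```python
from st import *
A=p-.065*u2+[0,0,.003]
q,c=IK(A,R,q);print(q.round(2),c<1e-8)
B=np.array([.56,.06,.22]); A2=np.array([.56,.04,.22])
# az sweep
P0=A+[0.03,0.03,.06]; q,c=IK(P0,R,q);print(q.round(2),c<1e-8,((P0-A)/.6).round(3))
for s in np.linspace(.1,1,10):
    q,c=IK(P0+s*(B-P0),RZ(np.radians((40-th2)*s))*R,q);print(q.round(2),c<1e-8)
print(((B-P0)/.6).round(3),np.radians(40-th2)/(np.pi/4))
R3=RZ(np.radians(40-th2))*R
ys=.075;D1=Ro.from_matrix(np.array([[0,1,0],[1,0,0],[0,0,-1.]]));
for D in(RZ(ys)*D1,RZ(ys)*RZ(np.pi)*D1):
    w=(D*R3.inv()).as_rotvec();print("w",(w/(np.pi/4)).round(3)); qq=q; H=np.array([.535,-.05,.40])
    for s in np.linspace(.2,1,5):
        qq,c=IK(B+s*(H-B),Ro.from_rotvec(w*s)*R3,qq);print(qq.round(2),c<1e-8)
```

```text
[ 0.21 -0.11  2.55  4.06  1.1  -0.54] True
[ 0.27 -0.22  2.49  4.17  1.03 -0.72] False [0.05 0.05 0.1 ]
[ 0.21 -0.32  2.55  4.04  0.89 -0.68] True
[ 0.14 -0.38  2.58  3.84  0.77 -0.55] False
[ 0.06 -0.38  2.58  3.58  0.69 -0.35] False
[-0.05 -0.38  2.58  3.2   0.65 -0.05] False
[-0.2  -0.39  2.58  2.72  0.68  0.34] False
[-0.33 -0.41  2.58  2.34  0.79  0.63] False
[-0.41 -0.43  2.58  2.11  0.9   0.8 ] False
[-0.48 -0.37  2.53  1.97  1.04  0.86] True
[-0.52 -0.27  2.46  1.86  1.18  0.89] True
[-0.54 -0.18  2.38  1.77  1.3   0.91] True
[0.072 0.084 0.045] 1.6135298765069415
w [-2.309 -0.938  2.373]
[-0.61 -0.12  2.14  1.37  1.56  0.76] True
[-0.57 -0.07  1.9   1.03  1.74  0.56] True
[-0.48 -0.07  1.7   0.69  1.84  0.31] True
[-0.36 -0.11  1.58  0.34  1.86  0.01] True
[-0.23 -0.2   1.58  0.    1.76 -0.31] True
w [-0.763  1.877 -0.624]
[-0.54 -0.51  2.37  1.37  1.09  1.47] True
[-0.48 -0.6   2.23  0.9   1.09  2.  ] True
[-0.39 -0.53  2.03  0.5   1.24  2.41] True
[-0.3  -0.38  1.8   0.21  1.48  2.67] True
[-0.23 -0.2   1.58  0.    1.76  2.83] True
```

Call:
step_arm(targets=[{"travel": [-0.02, 0.013, 0.005], "angular": [0, 0, 0], "gripper": 0.5}, {"travel": [-0.045, 0.03, 0.005], "angular": [0, 0, 0], "gripper": 0.5}, {"travel": [-0.07, 0.045, 0.005], "angular": [0, 0, 0], "gripper": 0.5}, {"travel": [-0.091, 0.058, 0.005], "angular": [0, 0, 0], "gripper": 0.5}, {"travel": [-0.091, 0.058, 0.005], "angular": [0, 0, 0], "gripper": 0.5}])

```text
t: 17.55
tool_pos: [0.486, -0.0198, 0.1324]
tool_rot: [-0.888, 1.614, -1.613]
contact_force: [0.5, -0.2, -0.2]
opening: 0.0425
grip_force: 0.0
```

```bash
python3 rec.py
python3 - <<'E'
from st import *
X=np.array([.59,.05,.20]); tot=np.radians(40-th2)
for s in np.linspace(.1,1,10):
    q,c=IK(p+s*(X-p),RZ(tot*s*.55)*R,q);print(q.round(2),c<1e-8)
print(((X-p)/.6).round(3),tot*.55/(np.pi/4),tot*.45/(np.pi/4))
Y=np.array([.58,.05,.23])
for s in np.linspace(.2,1,5):
    q,c=IK(X+s*(Y-X),RZ(tot*(.55+s*.45))*R,q);print(q.round(2),c<1e-8)
R3=RZ(tot)*R;D=RZ(.075+np.pi)*Ro.from_matrix(np.array([[0,1,0],[1,0,0],[0,0,-1.]]))
w=(D*R3.inv()).as_rotvec();H=np.array([.535,-.05,.38]);print("w",(w/(np.pi/4)).round(3),((H-Y)/.6).round(3))
for s in np.linspace(.1,1,10):
    q,c=IK(Y+s*(H-Y),Ro.from_rotvec(w*s)*R3,q);print(q.round(2),c<1e-8)
E
```

```text
17.55 [[0.2138, -0.1077, 2.5525, 4.0543, 1.096, -0.5346], [0.486, -0.0198, 0.1324], [-0.8883, 1.6142, -1.6135]]
[ 0.18 -0.15  2.57  3.96  1.03 -0.51] True
[ 0.14 -0.19  2.58  3.86  0.96 -0.47] False
[ 0.1  -0.21  2.58  3.76  0.9  -0.42] False
[ 0.06 -0.23  2.58  3.63  0.84 -0.35] False
[ 0.02 -0.26  2.58  3.49  0.78 -0.25] False
[-0.03 -0.29  2.58  3.32  0.73 -0.14] False
[-0.08 -0.32  2.58  3.14  0.69  0.  ] False
[-0.12 -0.32  2.56  2.96  0.68  0.14] True
[-0.16 -0.31  2.54  2.79  0.69  0.27] True
[-0.2  -0.29  2.51  2.63  0.72  0.4 ] True
[0.173 0.116 0.113] 0.8874414320788179 0.7260884444281237
[-0.29 -0.3   2.51  2.35  0.81  0.6 ] True
[-0.38 -0.28  2.48  2.15  0.92  0.75] True
[-0.44 -0.25  2.44  1.99  1.05  0.83] True
[-0.5  -0.2   2.39  1.87  1.18  0.89] True
[-0.53 -0.15  2.33  1.77  1.3   0.93] True
w [-0.764  1.876 -0.626] [-0.075 -0.167  0.25 ]
[-0.54 -0.32  2.35  1.59  1.17  1.18] True
[-0.54 -0.45  2.33  1.38  1.09  1.46] True
[-0.51 -0.52  2.28  1.14  1.06  1.73] True
[-0.48 -0.55  2.21  0.91  1.08  1.98] True
[-0.44 -0.54  2.12  0.7   1.14  2.21] True
[-0.39 -0.5   2.02  0.51  1.22  2.39] True
[-0.35 -0.44  1.92  0.35  1.33  2.54] True
[-0.3  -0.37  1.82  0.21  1.46  2.67] True
[-0.26 -0.29  1.71  0.1   1.59  2.76] True
[-0.23 -0.2   1.61  0.    1.73  2.83] True
```

Run:
```python
from st import *
tot=np.radians(40-th2)
W=[([.51,-.0,.17],.05),([.55,.015,.20],.12),([.60,.03,.22],.25),([.62,.04,.22],.4),([.62,.04,.22],.55),([.62,.05,.22],.7),([.60,.05,.22],.85),([.58,.05,.23],1)]
a=p;fa=0
for b,fb in W:
    b=np.array(b)
    for s in(.5,1):
        q,c=IK(a+s*(b-a),RZ(tot*(fa+s*(fb-fa)))*R,q);print(q.round(2),c<1e-8)
    a,fa=b,fb
    print(((b-p)/.6).round(3),round(fb*tot/(np.pi/4),3))
```

```text
[ 0.22 -0.17  2.55  4.06  1.04 -0.58] True
[ 0.22 -0.23  2.54  4.06  0.98 -0.63] True
[0.04  0.033 0.063] 0.081
[ 0.2  -0.25  2.52  4.02  0.92 -0.63] True
[ 0.18 -0.26  2.49  3.97  0.85 -0.63] True
[0.107 0.058 0.113] 0.194
[ 0.12 -0.26  2.47  3.83  0.76 -0.54] True
[ 0.07 -0.25  2.44  3.67  0.68 -0.43] True
[0.19  0.083 0.146] 0.403
[ 0.01 -0.26  2.44  3.43  0.63 -0.23] True
[-0.05 -0.25  2.44  3.16  0.62 -0.01] True
[0.223 0.1   0.146] 0.645
[-0.13 -0.26  2.44  2.86  0.63  0.23] True
[-0.21 -0.26  2.44  2.59  0.69  0.44] True
[0.223 0.1   0.146] 0.887
[-0.27 -0.24  2.43  2.4   0.77  0.58] True
[-0.32 -0.21  2.41  2.24  0.86  0.69] True
[0.223 0.116 0.146] 1.129
[-0.38 -0.2   2.4   2.09  0.97  0.78] True
[-0.44 -0.18  2.38  1.97  1.08  0.84] True
[0.19  0.116 0.146] 1.372
[-0.49 -0.17  2.36  1.86  1.19  0.89] True
[-0.53 -0.15  2.33  1.77  1.3   0.93] True
[0.157 0.116 0.163] 1.614
```

Call:
step_arm(targets=[{"travel": [0.04, 0.033, 0.063], "angular": [0, 0, 0.081], "gripper": 0.5}, {"travel": [0.107, 0.058, 0.113], "angular": [0, 0, 0.194], "gripper": 0.5}, {"travel": [0.15, 0.07, 0.13], "angular": [0, 0, 0.3], "gripper": 0.5}, {"travel": [0.19, 0.083, 0.146], "angular": [0, 0, 0.403], "gripper": 0.5}, {"travel": [0.21, 0.092, 0.146], "angular": [0, 0, 0.52], "gripper": 0.5}, {"travel": [0.223, 0.1, 0.146], "angular": [0, 0, 0.645], "gripper": 0.5}, {"travel": [0.223, 0.1, 0.146], "angular": [0, 0, 0.77], "gripper": 0.5}, {"travel": [0.223, 0.1, 0.146], "angular": [0, 0, 0.887], "gripper": 0.5}, {"travel": [0.223, 0.1, 0.146], "angular": [0, 0, 0.887], "gripper": 0.5}])

```text
t: 18.45
tool_pos: [0.6216, 0.0387, 0.2209]
tool_rot: [-1.27, 1.113, -1.113]
contact_force: [0.0, 0.6, -0.3]
opening: 0.0427
grip_force: 0.0
```

Call:
step_arm(targets=[{"travel": [0, 0.008, 0], "angular": [0, 0, 0.12], "gripper": 0.8}, {"travel": [0, 0.016, 0], "angular": [0, 0, 0.242], "gripper": 0.8}, {"travel": [-0.016, 0.016, 0], "angular": [0, 0, 0.36], "gripper": 0.8}, {"travel": [-0.033, 0.016, 0], "angular": [0, 0, 0.485], "gripper": 0.8}, {"travel": [-0.05, 0.016, 0.01], "angular": [0, 0, 0.61], "gripper": 0.8}, {"travel": [-0.066, 0.016, 0.017], "angular": [0, 0, 0.727], "gripper": 0.8}, {"travel": [-0.066, 0.016, 0.017], "angular": [0, 0, 0.727], "gripper": 0.8}])

```text
t: 19.15
tool_pos: [0.583, 0.046, 0.2319]
tool_rot: [-1.462, 0.682, -0.686]
contact_force: [0.6, -0.0, -0.5]
opening: 0.0686
grip_force: 0.0
```

Call:
step_arm(targets=[{"travel": [-0.006, -0.014, 0.03], "angular": [-0.065, 0.156, -0.052], "gripper": 1}, {"travel": [-0.012, -0.028, 0.05], "angular": [-0.127, 0.313, -0.104], "gripper": 1}, {"travel": [-0.019, -0.042, 0.07], "angular": [-0.191, 0.469, -0.156], "gripper": 1}, {"travel": [-0.025, -0.056, 0.09], "angular": [-0.255, 0.625, -0.209], "gripper": 1}, {"travel": [-0.032, -0.07, 0.11], "angular": [-0.318, 0.782, -0.261], "gripper": 1}, {"travel": [-0.038, -0.084, 0.125], "angular": [-0.382, 0.938, -0.313], "gripper": 1}, {"travel": [-0.038, -0.084, 0.125], "angular": [-0.382, 0.938, -0.313], "gripper": 1}])

```text
t: 19.85
tool_pos: [0.5611, -0.001, 0.3131]
tool_rot: [-1.945, 1.377, -0.437]
contact_force: [0.6, -0.1, 0.4]
opening: 0.0854
grip_force: 0.0
```

Call:
step_arm(targets=[{"travel": [-0.006, -0.014, 0.03], "angular": [-0.065, 0.156, -0.052], "gripper": 1}, {"travel": [-0.012, -0.028, 0.05], "angular": [-0.127, 0.313, -0.104], "gripper": 1}, {"travel": [-0.019, -0.042, 0.07], "angular": [-0.191, 0.469, -0.156], "gripper": 1}, {"travel": [-0.025, -0.056, 0.09], "angular": [-0.255, 0.625, -0.209], "gripper": 1}, {"travel": [-0.032, -0.07, 0.11], "angular": [-0.318, 0.782, -0.261], "gripper": 1}, {"travel": [-0.038, -0.084, 0.125], "angular": [-0.382, 0.938, -0.313], "gripper": 1}, {"travel": [-0.038, -0.084, 0.125], "angular": [-0.382, 0.938, -0.313], "gripper": 1}, {"travel": [-0.038, -0.084, 0.125], "angular": [-0.382, 0.938, -0.313], "gripper": 1}])

```text
t: 20.65
tool_pos: [0.5359, -0.0507, 0.3781]
tool_rot: [-2.305, 2.132, 0.003]
contact_force: [-0.7, 0.3, -0.2]
opening: 0.0853
grip_force: 0.0
```

```bash
python3 rec.py
python3 - <<'E'
from station import ctrl
import cv2,json
d=ctrl.get_image("wrist");im=d["img"][:,:,::-1];cv2.imwrite("pics/w2.png",im);cv2.imwrite("pics/w2b.png",cv2.resize(im,(800,600),interpolation=cv2.INTER_CUBIC))
json.dump({k:(d[k].tolist() if hasattr(d[k],'tolist') else d[k]) for k in d if k!='img'},open("w2.json","w"))
E
```

```text
20.65 [[-0.234, -0.1984, 1.6111, 0.0027, 1.7297, 2.8303], [0.5359, -0.0507, 0.3781], [-2.3047, 2.1322, 0.0031]]
```

View pics/w2b.png

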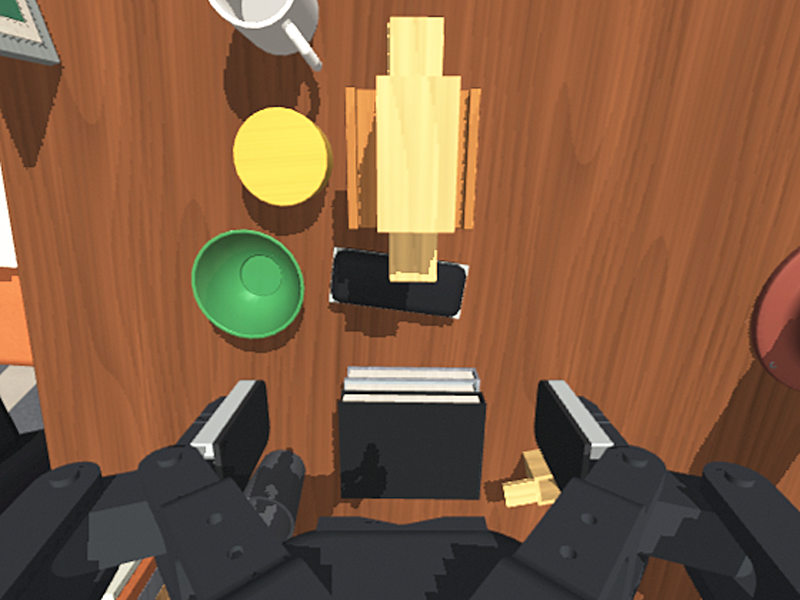

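The block sits centred in the tray, with top corners at (377,76), (461,76), (461,233) and (377,232) between rims at x=347 and x=480. Computing poses for the lift.

Run:
```python
from st import *
d=json.load(open("w2.json")); CAM['wrist']=(d['fx'],d['cx'],d['cy'],d['rvec'],d['tvec'])
w=lambda u,v:(u*.7-.15,v*.7-.15)
N={'block':[((27,-50,200),w(377,76)),((-27,-50,200),w(461,76)),((-27,50,200),w(461,233)),((27,50,200),w(377,232)),((20,-100,142),w(389,16)),((-20,-100,142),w(443,17))],
'stand':[((53,-55,134),w(347,88)),((-53,-55,134),w(480,90)),((-53,55,134),w(474,229)),((53,55,134),w(347,229))],
'books':[((80,-62,90),w(338,402)),((-80,-62,90),w(485,402)),((-80,62,90),w(480,498)),((80,62,90),w(340,498))]}
for n,L in N.items():
    res=lambda p:np.ravel([proj('wrist',RZ(p[2]).apply(np.array(P)/1000.)+[p[0],p[1],0])[0]-uv for P,uv in L])
    r=least_squares(res,[.5,.0,0.05],loss='soft_l1');print(n,np.round(r.x,4),res(r.x).reshape(-1,2).round(1).tolist())
```

```text
block [ 0.5313 -0.1315  0.0808] [[-0.4, 0.1], [-0.0, -0.1], [-3.5, -0.1], [1.5, 0.7], [0.1, 0.2], [0.6, -0.7]]
stand [ 0.534  -0.1295  0.066 ] [[-1.4, -0.5], [1.0, -0.7], [-0.5, 1.5], [0.8, 0.4]]
books [0.509  0.172  0.0763] [[-1.9, -0.7], [1.1, -0.4], [0.4, 0.9], [-0.2, 0.7]]
```

Call:
step_arm(targets=[{"travel": [-0.006, -0.06, 0], "angular": [0, 0, 0.006], "gripper": 1}, {"travel": [-0.006, -0.11, 0], "angular": [0, 0, 0.006], "gripper": 1}, {"travel": [-0.006, -0.133, 0], "angular": [0, 0, 0.006], "gripper": 1}, {"travel": [-0.006, -0.133, -0.06], "angular": [0, 0, 0.006], "gripper": 1}, {"travel": [-0.006, -0.133, -0.13], "angular": [0, 0, 0.006], "gripper": 1}, {"travel": [-0.006, -0.133, -0.2], "angular": [0, 0, 0.006], "gripper": 1}, {"travel": [-0.006, -0.133, -0.26], "angular": [0, 0, 0.006], "gripper": 1}, {"travel": [-0.006, -0.133, -0.31], "angular": [0, 0, 0.006], "gripper": 1}, {"travel": [-0.006, -0.133, -0.35], "angular": [0, 0, 0.006], "gripper": 1}, {"travel": [-0.006, -0.133, -0.363], "angular": [0, 0, 0.006], "gripper": 1}], squeeze=30)

```text
t: 21.7
tool_pos: [0.5296, -0.1302, 0.1591]
tool_rot: [2.307, -2.131, -0.007]
contact_force: [0.0, -0.4, -0.7]
opening: 0.0856
grip_force: 0.0
```

Call:
step_arm(targets=[{"travel": [0, 0, 0], "angular": [0, 0, 0], "gripper": 0.8}, {"travel": [0, 0, 0], "angular": [0, 0, 0], "gripper": 0.72}, {"travel": [0, 0, 0], "angular": [0, 0, 0], "gripper": 0.68}, {"travel": [0, 0, 0], "angular": [0, 0, 0], "gripper": 0.65}, {"travel": [0, 0, 0], "angular": [0, 0, 0], "gripper": 0.62}, {"travel": [0, 0, 0], "angular": [0, 0, 0], "gripper": 0.5}, {"travel": [0, 0, 0], "angular": [0, 0, 0], "gripper": 0.4}, {"travel": [0, 0, 0], "angular": [0, 0, 0], "gripper": 0.4}])

```text
t: 22.5
tool_pos: [0.5331, -0.1318, 0.1651]
tool_rot: [-2.307, 2.132, -0.006]
contact_force: [-1.2, -0.2, 6.2]
opening: 0.0536
grip_force: 33.0
```

```bash
python3 rec.py; python3 -c "
from st import *
print(R.as_matrix().round(4).tolist())"
```

```text
22.5 [[-0.3774, -0.0807, 1.8575, -0.001, 1.3608, 2.6856], [0.5331, -0.1318, 0.1651], [-2.3068, 2.1319, -0.0064]]
[[0.0787, -0.9969, 0.0034], [-0.9969, -0.0787, -0.0024], [0.0027, -0.0032, -1.0]]
```

Call:
step_arm(targets=[{"travel": [0, 0, 0.008], "angular": [0, 0, 0], "gripper": 0.4}, {"travel": [0, 0, 0.016], "angular": [0, 0, 0], "gripper": 0.4}, {"travel": [0, 0, 0.026], "angular": [0, 0, 0], "gripper": 0.4}, {"travel": [0, 0, 0.04], "angular": [0, 0, 0], "gripper": 0.4}, {"travel": [0, 0, 0.055], "angular": [0, 0, 0], "gripper": 0.4}, {"travel": [0, 0, 0.07], "angular": [0, 0, 0], "gripper": 0.4}, {"travel": [0, 0, 0.09], "angular": [0, 0, 0], "gripper": 0.4}, {"travel": [0, 0, 0.11], "angular": [0, 0, 0], "gripper": 0.4}, {"travel": [0, 0, 0.13], "angular": [0, 0, 0], "gripper": 0.4}, {"travel": [0, 0, 0.155], "angular": [0, 0, 0], "gripper": 0.4}])

```text
t: 23.5
tool_pos: [0.5321, -0.1314, 0.2572]
tool_rot: [2.307, -2.132, 0.002]
contact_force: [0.3, 0.3, -2.6]
opening: 0.0535
grip_force: 32.2
```

Call:
step_arm(targets=[{"travel": [0, 0, 0.03], "angular": [0, 0, 0], "gripper": 0.4}, {"travel": [0, 0, 0.06], "angular": [0, 0, 0], "gripper": 0.4}, {"travel": [0, 0, 0.09], "angular": [0, 0, 0], "gripper": 0.4}, {"travel": [0, 0, 0.11], "angular": [0, 0, 0], "gripper": 0.4}, {"travel": [0, 0, 0.115], "angular": [0, 0, 0], "gripper": 0.4}, {"travel": [0, 0, 0.115], "angular": [0, 0, 0], "gripper": 0.4}])

```text
t: 24.1
tool_pos: [0.5324, -0.1316, 0.3258]
tool_rot: [2.307, -2.132, 0.004]
contact_force: [-0.0, -0.2, -3.0]
opening: 0.0538
grip_force: 32.2
```

```bash
python3 rec.py
python3 - <<'E'
from st import *
from station import ctrl
import cv2
b=ctrl.get_image("side")["img"][:,:,::-1];c=ctrl.get_image("scene")["img"][:,:,::-1]
P=proj('scene',[.535,-.1285,.19])[0];Q=proj('side',[.535,-.1285,.19])[0]
f=lambda im,c:cv2.resize(im[int(c[1])-70:int(c[1])+80,int(c[0])-50:int(c[0])+50],(400,600),interpolation=cv2.INTER_CUBIC)
cv2.imwrite("pics/m4.png",np.hstack([f(c,P),f(b,Q)]))
E
```

```text
24.1 [[-0.3775, -0.1705, 1.6715, -0.0009, 1.6383, 2.6853], [0.5324, -0.1316, 0.3258], [2.3071, -2.1323, 0.004]]
```

View pics/m4.png

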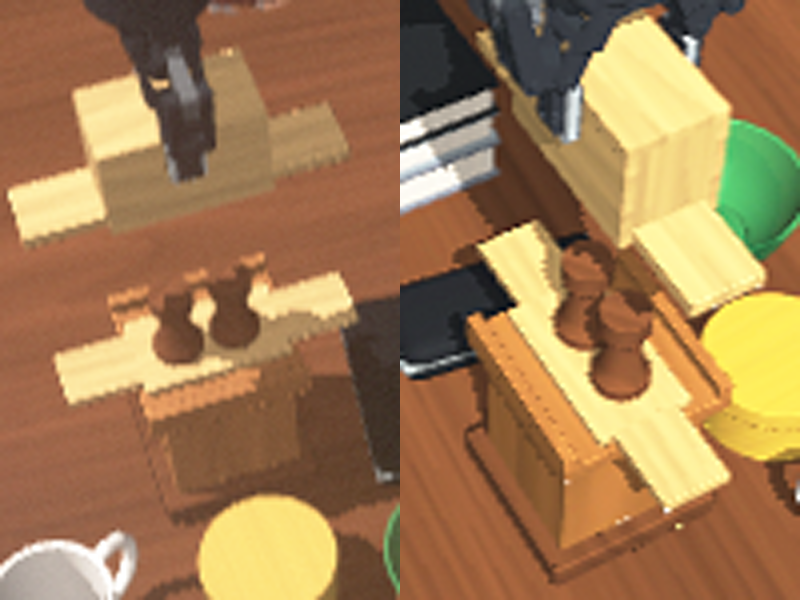

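Both rooks stand upright on the cover in the tray, at (178,330) and (233,310) in the scene half, and the block is clear above them. Carrying the block to the pile.

Call:
step_arm(targets=[{"travel": [-0.002, 0.03, 0], "angular": [0, 0, 0], "gripper": 0.4}, {"travel": [-0.006, 0.09, 0], "angular": [0, 0, 0], "gripper": 0.4}, {"travel": [-0.012, 0.16, 0], "angular": [0, 0, 0], "gripper": 0.4}, {"travel": [-0.018, 0.23, 0], "angular": [0, 0, 0], "gripper": 0.4}, {"travel": [-0.024, 0.3, 0], "angular": [0, 0, 0], "gripper": 0.4}, {"travel": [-0.03, 0.37, 0], "angular": [0, 0, 0], "gripper": 0.4}, {"travel": [-0.035, 0.43, 0], "angular": [0, 0, -0.005], "gripper": 0.4}, {"travel": [-0.038, 0.48, 0], "angular": [0, 0, -0.008], "gripper": 0.4}, {"travel": [-0.039, 0.506, 0], "angular": [0, 0, -0.008], "gripper": 0.4}, {"travel": [-0.039, 0.506, 0], "angular": [0, 0, -0.008], "gripper": 0.4}])

```text
t: 25.2
tool_pos: [0.5128, 0.1386, 0.3239]
tool_rot: [-2.343, 2.073, 0.022]
contact_force: [-0.4, 0.3, -3.3]
opening: 0.0537
grip_force: 32.2
```

Call:
step_arm(targets=[{"travel": [0, 0, -0.04], "angular": [0, 0, 0], "gripper": 0.4}, {"travel": [0, 0, -0.09], "angular": [0, 0, 0], "gripper": 0.4}, {"travel": [0, 0, -0.14], "angular": [0, 0, 0], "gripper": 0.4}, {"travel": [0, 0, -0.19], "angular": [0, 0, 0], "gripper": 0.4}, {"travel": [0, 0, -0.24], "angular": [0, 0, 0], "gripper": 0.4}, {"travel": [0, 0, -0.28], "angular": [0, 0, 0], "gripper": 0.4}, {"travel": [0, 0, -0.31], "angular": [0, 0, 0], "gripper": 0.4}, {"travel": [0, 0, -0.322], "angular": [0, 0, 0], "gripper": 0.4}, {"travel": [0, 0, -0.322], "angular": [0, 0, 0], "gripper": 0.4}])

```text
t: 26.1
tool_pos: [0.5122, 0.1377, 0.1303]
tool_rot: [-2.342, 2.076, 0.024]
contact_force: [-0.3, 0.0, -3.1]
opening: 0.0539
grip_force: 32.3
```

```bash
python3 rec.py
python3 - <<'E'
from st import *
def yaw(R): y=R.apply([0,1,0]); return np.arctan2(-y[1],-y[0])
print(p,"yaw",yaw(R), R.apply([0,0,1]))
D1=Ro.from_matrix(np.array([[0,-1,0],[-1,0,0],[0,0,-1.]]))
for t in(.075,.0,-.03,-.06,-.1,.12,.15):
    q1,c=IK([.5092,.172,.16],RZ(t)*D1,q);print(t,q1.round(3),c<1e-8,yaw(RZ(t)*D1))
E
```

```text
26.1 [[0.112, -0.0902, 1.9275, 0.0198, 1.3055, 3.128], [0.5122, 0.1377, 0.1303], [-2.3421, 2.0758, 0.0235]]
[0.51222699 0.13767416 0.1302519 ] yaw 0.12040320126124128 [-0.00335659  0.01888566 -0.99981602]
0.075 [ 0.144 -0.111  1.896  0.046  1.356  3.14 ] False 0.07500000000000011
0.0 [ 0.115 -0.119  1.905  0.077  1.352  3.14 ] False -0.0
-0.03 [ 0.104 -0.122  1.91   0.09   1.35   3.14 ] False -0.030000000000000034
-0.06 [ 0.092 -0.126  1.914  0.102  1.348  3.14 ] False -0.05999999999999989
-0.1 [ 0.076 -0.131  1.921  0.119  1.344  3.14 ] False -0.09999999999999988
0.12 [ 0.161 -0.107  1.892  0.028  1.357  3.14 ] False 0.12000000000000002
0.15 [ 0.173 -0.105  1.889  0.016  1.357  3.14 ] False 0.15
```

The last joint hits its limit in this hand orientation, so I lift and turn the block half a turn (either end is equal), then place it.

Call:
step_arm(targets=[{"travel": [0, 0, 0.06], "angular": [0, 0, 0], "gripper": 0.4}, {"travel": [0, 0, 0.12], "angular": [0, 0, 0], "gripper": 0.4}, {"travel": [0, 0, 0.18], "angular": [0, 0, 0.1], "gripper": 0.4}, {"travel": [0, 0, 0.2], "angular": [0, 0, 0.22], "gripper": 0.4}, {"travel": [0, 0, 0.2], "angular": [0, 0, 0.36], "gripper": 0.4}, {"travel": [0, 0, 0.2], "angular": [0, 0, 0.5], "gripper": 0.4}, {"travel": [0, 0, 0.2], "angular": [0, 0, 0.64], "gripper": 0.4}, {"travel": [0, 0, 0.2], "angular": [0, 0, 0.78], "gripper": 0.4}, {"travel": [0, 0, 0.2], "angular": [0, 0, 0.9], "gripper": 0.4}, {"travel": [0, 0, 0.2], "angular": [0, 0, 0.985], "gripper": 0.4}])

```text
t: 27.1
tool_pos: [0.5136, 0.1384, 0.2536]
tool_rot: [-2.957, 1.034, 0.023]
contact_force: [-0.4, -1.1, -2.9]
opening: 0.0536
grip_force: 33.6
```

Call:
step_arm(targets=[{"travel": [0, 0, 0], "angular": [0, 0, 0.14], "gripper": 0.4}, {"travel": [0, 0, 0], "angular": [0, 0, 0.28], "gripper": 0.4}, {"travel": [0, 0, 0], "angular": [0, 0, 0.42], "gripper": 0.4}, {"travel": [0, 0, 0], "angular": [0, 0, 0.56], "gripper": 0.4}, {"travel": [0, 0, 0], "angular": [0, 0, 0.7], "gripper": 0.4}, {"travel": [0, 0, 0], "angular": [0, 0, 0.84], "gripper": 0.4}, {"travel": [0, 0, 0], "angular": [0, 0, 0.985], "gripper": 0.4}])

```text
t: 27.8
tool_pos: [0.5136, 0.1384, 0.2536]
tool_rot: [-3.137, -0.161, 0.026]
contact_force: [-0.7, -0.5, -2.7]
opening: 0.053
grip_force: 33.6
```

Call:
step_arm(targets=[{"travel": [0, 0, 0], "angular": [0, 0, 0.14], "gripper": 0.4}, {"travel": [0, 0, 0], "angular": [0, 0, 0.28], "gripper": 0.4}, {"travel": [0, 0, 0], "angular": [0, 0, 0.42], "gripper": 0.4}, {"travel": [0, 0, 0], "angular": [0, 0, 0.56], "gripper": 0.4}, {"travel": [0, 0, 0], "angular": [0, 0, 0.7], "gripper": 0.4}, {"travel": [0, 0, 0], "angular": [0, 0, 0.84], "gripper": 0.4}, {"travel": [0, 0, 0], "angular": [0, 0, 0.985], "gripper": 0.4}, {"travel": [0, 0, 0], "angular": [0, 0, 0.985], "gripper": 0.4}])

```text
t: 28.6
tool_pos: [0.5136, 0.1385, 0.2534]
tool_rot: [2.841, 1.322, -0.024]
contact_force: [0.1, 0.4, -2.5]
opening: 0.0536
grip_force: 33.5
```

```bash
python3 rec.py
cat > pl.py <<'E'
from st import *
tg=RZ(.072)*Ro.from_matrix(np.array([[0,1,0],[1,0,0],[0,0,-1.]]))
print(p,((np.array([.5092,.172,.32])-p)/.6).round(4),((tg*R.inv()).as_rotvec()/(np.pi/4)).round(4))
E
python3 pl.py
```

```text
28.6 [[0.1298, -0.1742, 1.7934, -0.0121, 1.5349, 0.8299], [0.5136, 0.1385, 0.2534], [2.8411, 1.3223, -0.0244]]
[0.51355928 0.1384667  0.25339289] [-0.0073  0.0559  0.111 ] [ 0.0218 -0.0065  0.9824]
```

Call:
step_arm(targets=[{"travel": [0, 0.01, 0.02], "angular": [0.003, 0, 0.14], "gripper": 0.4}, {"travel": [-0.002, 0.02, 0.02], "angular": [0.006, -0.002, 0.28], "gripper": 0.4}, {"travel": [-0.004, 0.03, 0.02], "angular": [0.01, -0.003, 0.42], "gripper": 0.4}, {"travel": [-0.006, 0.04, 0.02], "angular": [0.013, -0.004, 0.56], "gripper": 0.4}, {"travel": [-0.007, 0.05, 0.02], "angular": [0.016, -0.005, 0.7], "gripper": 0.4}, {"travel": [-0.007, 0.056, 0.02], "angular": [0.019, -0.006, 0.84], "gripper": 0.4}, {"travel": [-0.007, 0.056, 0.02], "angular": [0.022, -0.006, 0.982], "gripper": 0.4}, {"travel": [-0.007, 0.056, 0.02], "angular": [0.022, -0.006, 0.982], "gripper": 0.4}, {"travel": [-0.007, 0.056, 0.02], "angular": [0.022, -0.006, 0.982], "gripper": 0.4}])

```text
t: 29.5
tool_pos: [0.5089, 0.1722, 0.2643]
tool_rot: [2.144, 2.296, -0.003]
contact_force: [-0.3, 0.4, -3.6]
opening: 0.0538
grip_force: 33.5
```

```bash
python3 rec.py; python3 pl.py
python3 - <<'E'
from station import ctrl
import cv2,json
from h import *
for n in("side","scene"):cv2.imwrite(f"pics/p_{n}.png",ctrl.get_image(n)["img"][:,:,::-1])
E
```

```text
29.5 [[0.1886, -0.1747, 1.7758, -0.0018, 1.542, 0.12], [0.5089, 0.1722, 0.2643], [2.1435, 2.2959, -0.0035]]
[0.50894596 0.17218195 0.26430162] [ 0.0004 -0.0003  0.0928] [ 0.0025 -0.0014  0.0043]
```

Call:
step_arm(targets=[{"travel": [0, 0, -0.04], "angular": [0, 0, 0], "gripper": 0.4}, {"travel": [0, 0, -0.09], "angular": [0, 0, 0], "gripper": 0.4}, {"travel": [0, 0, -0.14], "angular": [0, 0, 0], "gripper": 0.4}, {"travel": [0, 0, -0.18], "angular": [0, 0, 0], "gripper": 0.4}, {"travel": [0, 0, -0.21], "angular": [0, 0, 0], "gripper": 0.4}, {"travel": [0, 0, -0.225], "angular": [0, 0, 0], "gripper": 0.4}, {"travel": [0, 0, -0.23], "angular": [0, 0, 0], "gripper": 0.4}, {"travel": [0, 0, -0.23], "angular": [0, 0, 0], "gripper": 0.4}])

```text
t: 30.4
tool_pos: [0.509, 0.1724, 0.126]
tool_rot: [2.14, 2.3, -0.004]
contact_force: [1.3, 0.3, -1.8]
opening: 0.0542
grip_force: 33.4
```

Call:
step_arm(targets=[{"travel": [0, 0, -0.002], "angular": [0, 0, 0], "gripper": 0.4}, {"travel": [0, 0, -0.003], "angular": [0, 0, 0], "gripper": 0.4}, {"travel": [0, 0, -0.003], "angular": [0, 0, 0], "gripper": 0.4}])

```text
t: 30.7
tool_pos: [0.5091, 0.1725, 0.1245]
tool_rot: [2.139, 2.3, -0.003]
contact_force: [0.6, -0.2, -2.9]
opening: 0.0536
grip_force: 33.4
```

Call:
step_arm(targets=[{"travel": [0, 0, -0.002], "angular": [0, 0, 0], "gripper": 0.4}, {"travel": [0, 0, -0.003], "angular": [0, 0, 0], "gripper": 0.4}, {"travel": [0, 0, -0.003], "angular": [0, 0, 0], "gripper": 0.4}])

```text
t: 31.0
tool_pos: [0.5091, 0.1723, 0.1231]
tool_rot: [2.139, 2.3, -0.004]
contact_force: [-1.9, -1.7, 4.4]
opening: 0.0537
grip_force: 34.1
```

Call:
step_arm(targets=[{"travel": [0, 0, -0.002], "angular": [0, 0, 0], "gripper": 0.4}, {"travel": [0, 0, -0.002], "angular": [0, 0, 0], "gripper": 0.4}, {"travel": [0, 0, -0.002], "angular": [0, 0, 0], "gripper": 0.4}])

```text
t: 31.3
tool_pos: [0.5093, 0.1723, 0.1231]
tool_rot: [2.139, 2.3, -0.004]
contact_force: [-4.9, -2.9, 9.8]
opening: 0.054
grip_force: 34.8
```

Contact is made at the expected height. Releasing and retreating.

Call:
step_arm(targets=[{"travel": [0, 0, 0.002], "angular": [0, 0, 0], "gripper": 0.68}, {"travel": [0, 0, 0.002], "angular": [0, 0, 0], "gripper": 0.8}, {"travel": [0, 0, 0.002], "angular": [0, 0, 0], "gripper": 1}, {"travel": [0, 0, 0.002], "angular": [0, 0, 0], "gripper": 1}, {"travel": [0, 0, 0.002], "angular": [0, 0, 0], "gripper": 1}, {"travel": [0, 0, 0.05], "angular": [0, 0, 0], "gripper": 1}, {"travel": [0, 0, 0.12], "angular": [0, 0, 0], "gripper": 1}, {"travel": [0, 0, 0.2], "angular": [0, 0, 0], "gripper": 1}, {"travel": [0, 0, 0.28], "angular": [0, 0, 0], "gripper": 1}, {"travel": [0, 0, 0.36], "angular": [0, 0, 0], "gripper": 1}])

```text
t: 32.3
tool_pos: [0.5083, 0.1723, 0.3384]
tool_rot: [-2.139, -2.3, 0.005]
contact_force: [1.5, -0.0, -0.2]
opening: 0.0856
grip_force: 0.0
```

Call:
step_arm(targets=[{"travel": [-0.07, -0.05, 0.05], "angular": [0, 0, 0], "gripper": 1}, {"travel": [-0.15, -0.1, 0.1], "angular": [0, 0, 0], "gripper": 1}, {"travel": [-0.15, -0.1, 0.1], "angular": [0, 0, 0], "gripper": 1}, {"travel": [-0.15, -0.1, 0.1], "angular": [0, 0, 0], "gripper": 1}])

```text
t: 32.7
tool_pos: [0.4181, 0.1116, 0.4001]
tool_rot: [2.138, 2.296, 0.003]
contact_force: [0.5, -0.0, -0.2]
opening: 0.0851
grip_force: 0.0
```

Run:
```python
# numeric check: pale-wood mask of block on the pile vs predicted corners (scene camera), rooks' dark blobs unchanged since lift
from h import *
from station import ctrl
for n in("scene","side"):
    im=ctrl.get_image(n)["img"][:,:,::-1].astype(np.uint8);cv2.imwrite(f"pics/end_{n}.png",im)
    hsv=cv2.cvtColor(im.copy(),cv2.COLOR_BGR2HSV)
    pale=cv2.inRange(hsv,(17,60,110),(30,170,255))
    P=[RZ(.072).apply(np.array(x)/1000)+[.5092,.172,0] for x in [(sx*27,sy*50,z) for sx in(-1,1) for sy in(-1,1) for z in(90,158)]+[(sx*20,sy*100,z) for sx in(-1,1) for sy in(-1,1) for z in(90,100)]]
    pr=proj(n,P);m=np.zeros(pale.shape,np.uint8)
    for idx in(range(8),range(8,16)): cv2.fillConvexPoly(m,cv2.convexHull(pr[list(idx)].astype(np.float32)).astype(np.int32),255)
    win=np.zeros_like(m);x0,y0=pr.min(0).astype(int)-8;x1,y1=pr.max(0).astype(int)+8;win[y0:y1,x0:x1]=255
    a=(pale&win)>0;b=m>0
    print(n,"block IoU",(a&b).sum()/(a|b).sum(),"centroids",np.argwhere(a).mean(0).round(1),np.argwhere(b).mean(0).round(1))
    for y in(-.0235,.0235):
        c=RZ(.075).apply([0,y,0])+[.5325,-.131,0];q=proj(n,[c+[0,0,z] for z in(.137,.162,.187)]);print("rook px",[im[int(v),int(u)].tolist() for u,v in q])
print({k:ctrl.get_obs()[k] for k in("t","contact_force","tool_pos")})
```

```text
scene block IoU 0.6014533258803801 centroids [177.6 326.5] [182.3 327.9]
rook px [[54, 75, 119], [49, 67, 103], [71, 103, 165]]
rook px [[42, 61, 99], [54, 76, 119], [71, 101, 161]]
side block IoU 0.9082914572864321 centroids [172.3 269. ] [171.7 267.8]
rook px [[59, 96, 157], [52, 81, 132], [59, 93, 153]]
rook px [[46, 73, 121], [46, 75, 127], [62, 102, 171]]
{'t': 32.8, 'contact_force': array([ 0.70872136, -0.3418707 , -0.47851987]), 'tool_pos': array([0.4188268 , 0.11238802, 0.39659732])}
```

Side-view overlap is 0.91. The scene view scores lower (0.60), probably because of the block's shaded face. Dark pixels still sit at both rook positions. Handing in.

```bash
python3 -c "
from station import ctrl;print(ctrl.finish_job())"
```

```text
the job is handed in; nothing more can be done
None
```

The job is handed in at about 33 s: both rooks stood upright on the cover, 2–3 mm off the tray's centre, and the empty block is back open face down on the middle of the book pile. The final state was checked only numerically, since the picture allowance was used up. The hand-in returned no verdict.

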